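# Load a slide carrier on the screw stage and set it to the mark with the backlash taken out

### The job

Take the slide carrier out of its rack by its upper edge, lay it down on the worktop with its grip rail up, then take it by the rail and load it into the tray of the screw stage. Then wind the stage's crank anticlockwise until the tray's pointer line has come clearly past the white mark towards the robot (about a quarter turn too far), and wind clockwise again to bring the pointer onto the mark from that side, so that the worn screw's backlash is taken out. Leave the carrier lying in the tray, and do not disturb the bottles and dish standing around or the index block with the mark.

Things in the scene. Friction and masses are not known exactly. Their poses are not given: they have to be found in the camera images.
- slide_carrier: Loose aluminium plate 110 x 76 x 10 mm, 0.25 kg, two glass slides and a grip rail on its face. Starts standing on a long edge in the rack. Origin: middle of that lower edge. x: its 110 mm length; z: from lower to upper edge (76 mm); y: thickness (plate -5 to +5 mm; rail +5 to +27 mm at z 32 to 44 mm, so 32 mm of plate are free above it). y points up when it lies rail up.
- rail_grip (a point): Middle of the carrier's grip rail, which is 60 mm long (along the carrier's x), 12 mm thick and stands 22 mm out of the plate's face; pinch it across the 12 mm when the carrier lies flat. 21 mm from the plate's back.
- back (a point): Middle of the carrier's flat back (its underside when it lies with the rail up).
- rack: Fixed dark steel rack, slot 14 mm wide with its floor 8 mm above the worktop; base 100 x 70 mm, slot walls 90 mm long, up to 34 mm high. Origin: centre of its underside. x along the slot, +y the side to which the rail faces (away from the robot and left). The worktop left of it as far as the stage is free to lay the carrier (around x 0.44, y -0.07 m); a fixed slide box 33 mm high stands beyond.
- stage: Fixed screw stage, base 220 x 160 x 18 mm. Origin: centre of its underside on the worktop. x along the screw, away from the crank (roughly away from the robot), z up. It is turned by up to 0.2 rad.
- crank_centre (a point): Point on the crank's horizontal axis (the screw axis, along the stage's x, 75 mm above the worktop), at the middle of the handle's length.
- crank_grip (a point): Middle of the crank's handle: a free-spinning black cylinder, 16 mm thick and 52 mm long, parallel to the screw and standing out from the crank arm towards the robot; it goes round crank_centre at 35 mm radius, at the start straight above it. Between the arm and this point are 26 mm.
- crank (a joint): Crank angle in rad, 0 at the start (handle up), grows clockwise as seen by the robot looking along the screw. Clockwise drives the nut away from the crank, 30 mm a turn (4.77 mm/rad), anticlockwise towards it. Needs about 3 N at the handle and stays where left. Handle at stage y = -35 mm * sin(angle), z = 75 mm + 35 mm * cos(angle).
- nest (a point): Centre of the floor of the tray on the stage's carriage, 104 mm above the worktop: a flat recess 118 x 84 mm (long side along the stage's x) within a rim 6 mm high, for the carrier lying rail up, either way round. It moves with the carriage along the stage's x.
- pointer (a point): Pointer line of the carriage, on a tab at the tray's right edge (moves with the tray).
- mark (a point): White mark line on the dark index block beside the pointer, on the stage's right. It sits 5 to 23 mm nearer to the crank than the pointer at the start. The pointer is on the mark when both have the same x in the stage's frame. The block is clamped by friction only.
- nut_centre (a point): Centre of the brass nut under the tray, between two lugs of the carriage with 3 mm play each way (6 mm backlash, 1.26 rad of crank). In the stage's x it reads 3 mm less than the pointer while pulling the tray towards the crank, 3 mm more while pushing it away. The carriage stays where it is left.
- wash_bottle: Bystander: white wash bottle, 169 mm tall, beyond the stage.
- dropper: Bystander: dropper bottle, 112 mm tall, to the right beyond the slide box.
- petri: Bystander: glass dish, 106 mm wide, 19 mm high, on the left in front of the stage.

How it is judged:
On the way, in this order (a step that is already met when the one before it is completed fails the run):
1. the carrier lies rail up on the worktop, let go (angle between slide_carrier's own y axis and vertical below 0.12 rad and height (world z) of back below 0.006 m and contact force between the fingers and slide_carrier below 0.2 N), for 0.2 s.
2. the carrier lies flat in the tray, rail up, let go (angle between slide_carrier's own y axis and vertical below 0.06 rad and horizontal distance between back and nest below 0.01 m and distance between back and nest below 0.01 m and angle between the x axis of slide_carrier and the x axis of stage, either way round below 0.12 rad and contact force between the fingers and slide_carrier below 0.2 N), for 0.2 s.
3. the pointer has been wound past the mark towards the robot by at least 4 mm (x of pointer in the frame of mark below -0.004 m), for 0.1 s.
At the end, for the whole second after the job is handed in: Pointer within 2.5 mm of the mark, the nut at least 1.8 mm ahead of the pointer (backlash taken up pushing away from the crank); carrier flat in the tray, rail up, back centre within 10 mm of the nest point, length along the stage within 0.12 rad; carrier and crank at rest (x of pointer in the frame of mark between -0.0025 and 0.0025 m and x of nut_centre in the frame of pointer above 0.0018 m and angle between slide_carrier's own y axis and vertical below 0.06 rad and horizontal distance between back and nest below 0.01 m and distance between back and nest below 0.01 m and angle between the x axis of slide_carrier and the x axis of stage, either way round below 0.12 rad and linear speed of slide_carrier below 0.01 m/s and velocity of joint crank between -0.05 and 0.05 rad/s); the robot touches nothing.
It fails at once if a bottle or the dish is moved more than 30 mm (distance of any of wash_bottle, dropper, petri from where it was at the start of the episode above 0.03 m).
It fails at once if the index block with the mark is shifted more than 3 mm (distance of mark from where it was at the start of the episode above 0.003 m).
It also fails if it takes over 72 s, if anything falls off the work surface, if the arm or the gripper's body presses on something with over 40 N, if the wrist force passes 120 N, or if a joint passes its speed limit or range.

### The arm

A 6-joint arm with a two-finger parallel gripper is mounted at the origin on a cart in front of the work surface, level with it; the furniture and walls round the work are solid. World frame = base frame: x ahead of the robot, y to its left, z up, the work surface at z = 0. Lengths are in m, angles in rad, forces in N, time in s.
With the tool pointing down it reaches from about 0.3 to 0.85 m from the base axis. Payload 5.4 kg.
Tool frame: the origin (TCP) lies on the centre line of the jaws, within the pads' length; the fingertips stand 17 mm ahead of it and the grasp point (between the pads) lies 2 mm behind it; z points along the fingers, y is the direction in which the jaws open and shut (so a half turn about z gives the same grasp; the last joint's range is limited). The gripper opens to 85 mm and grips with 20 to 120 N. Pads are 22 mm wide; open, the fingers measure 114 mm over their backs; the gripper's body (76 mm by 85 mm) begins 54 mm behind the grasp point. The pads swing forward as they close: fully open they stand 13 mm farther back than shut.
Start: joints at [-1.407, 0.158, 1.597, -0, 1.386, -0.21], TCP at [0.21, -0.535, 0.248] pointing down, gripper open.
Joint ranges: [-2.91, 2.91], [-0.94, 2.29], [0.18, 2.7], [-1.29, 4.43], [0.17, 2.64], [-3, 3]. Speed limits (rad/s): [2.57, 2.57, 3.14, 3.14, 3.14, 3.14].

### API

Orientations are given as a unit quaternion [w, x, y, z].
In Python, from station import observe, read_camera, job_done gives the robot as it stands.
- The arm moves only by the shell command python3 -m inch 'ROWS' [FORCE]. ROWS is JSON, a list of rows, each an object of numbers: "claw": the closure, from -1 (fully open) to 1 (shut); "dx", "dy", "dz": the shift along the tool's x, y, z in units of 50 mm (1.0 is 50 mm); "turn": the turn about the tool's z in units of 10 degrees (1.0 is 10 degrees). A call has 1 to 10 rows; each row shifts and turns the commanded pose from where the row before left it, along the tool's axes as they then stand; what a row does not reach is not made up. A row lasts 1/8 s, in which the tool goes at most 62.5 mm and 10.7 degrees, less where a joint would pass 70% of its speed; a pose out of reach is approached as far as the arm can. A call is refused whole if a number of a shift passes 1 or a number of a turn 1, either way. A call with a gripper value outside its range is refused whole. The fingers move at their own pace and stop on an object; FORCE is the grip in N (left out, the last holds). Time passes only in rows, so rows that do not move let the fingers close. It gives the time, the measured TCP pose, the force and the opening at its end, in the units of the state.
- observe(): the state, without advancing time (a new reading comes with each control period).
- read_camera(name): name is "side" or "top" or "wrist"; returns a dict with "img" (420x560x3 uint8, blue, green, red), "intrinsics" (3x3 intrinsics, pixels), "R" (3x3) and "t" (3): a world point X has camera coordinates R X + t. Camera axes: x right, y down, z forward; pixel columns grow to the right and rows downward; lengths in m; the calibration is good to about 2 mm. A picture is of the moment at which its call begins. There is no depth.
- job_done(): hands the job in, once; it reports no verdict.
The state is a dict: "time_s": time; "joints": joint angles; "joint_vel": joint speeds; "joint_torque": joint torques, N m; "tcp_pos": TCP position; "tool_rot": TCP orientation; "force": force on the tool from outside, world axes, zero at the start; "ft_torque": the same for the moment, N m; "finger_gap": opening from 0.0 (shut) to 1.0 (fully open).
Only numpy, scipy, OpenCV 4.12 (cv2) and the standard library are available. Lean on these libraries where they do the work, as an engineer would, in place of code of your own. Each camera call takes 0.05 s, during which the arm holds its last target.

## Working session

There is one attempt and no reset: what is moved stays moved. The work goes in short steps, Python scripts to look and compute and a shell command to move; the robot and the scene stay as the last step left them, time stands still between calls to the robot, and variables do not carry over. Pictures are saved under pics/ and viewed, and the job is handed in when it is done.

```bash
ls; mkdir -p pics; python3 - <<'E'
from station import observe, read_camera
import cv2
print(observe())
for n in ["side","top","wrist"]:
    c=read_camera(n); cv2.imwrite(f"pics/{n}0.png",c["img"]); print(n,c["intrinsics"],c["R"],c["t"])
E
```

```text
pics
{'time_s': 0.0, 'joints': array([-1.40705202e+00,  1.59041285e-01,  1.59824209e+00,  1.21762402e-05,
        1.38621538e+00, -2.10120270e-01]), 'joint_vel': array([-0.00019633,  0.00096421, -0.00033042,  0.00091206,  0.00105494,
       -0.00035961]), 'joint_torque': array([-8.67590934e-04, -3.95992362e+01, -3.31432521e+01, -3.50070213e-04,
        7.99689704e-03, -2.55786347e-05]), 'tcp_pos': array([ 0.20987596, -0.53471114,  0.2473163 ]), 'tool_rot': array([-9.52655926e-04,  9.82578740e-01,  1.85844320e-01,  2.80793704e-05]), 'force': array([ 0.11496512, -0.17957542, -0.15795137]), 'ft_torque': array([-0.05795797, -0.03616733, -0.05115881]), 'finger_gap': 0.9998739129500157}
side [[545.0400752    0.         285.1203167 ]
 [  0.         545.0400752  211.88420582]
 [  0.           0.           1.        ]] [[ 0.99941024  0.03249586  0.01109905]
 [ 0.02190158 -0.3542697  -0.93488678]
 [-0.0264479   0.93457851 -0.35477248]] [-0.52754119  0.09033916  1.24330453]
top [[484.30643722   0.         283.8029255 ]
 [  0.         484.30643722 215.06695124]
 [  0.           0.           1.        ]] [[ 0.063264   -0.99799568  0.00151315]
 [-0.97457069 -0.0621055  -0.21530181]
 [ 0.21496425  0.01214618 -0.97654638]] [0.00705289 0.52542519 1.12044441]
wrist [[367.08465261   0.         282.47546288]
 [  0.         367.08465261 204.80400346]
 [  0.           0.           1.        ]] [[ 0.36513219 -0.93095233 -0.00250049]
 [-0.88086457 -0.34635377  0.32267115]
 [-0.30125752 -0.11561503 -0.94650783]] [-0.57471413 -0.04158807  0.38082455]
```

View pics/side0.png

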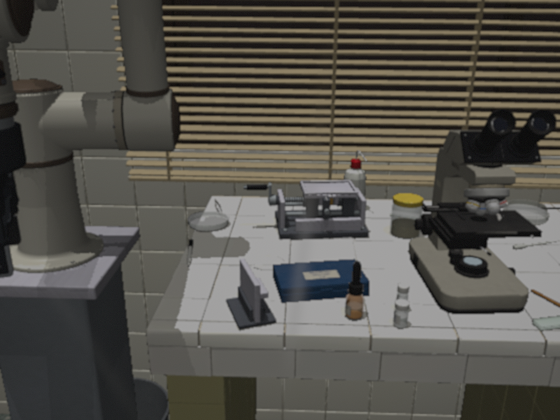

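View pics/top0.png

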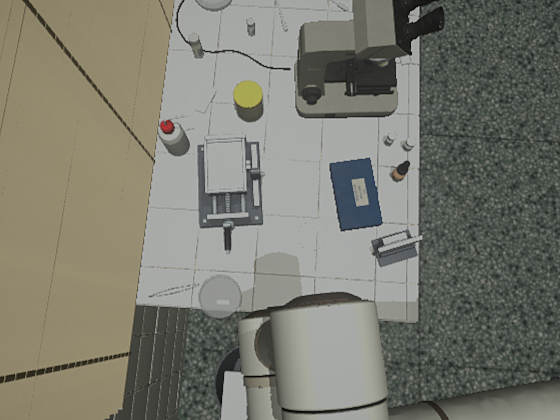

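View pics/wrist0.png

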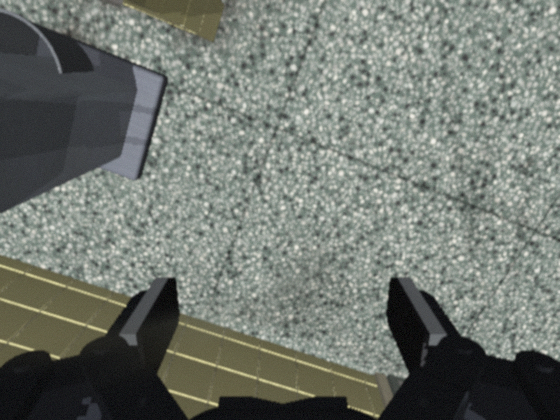

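```bash
cat > h.py <<'E'
import numpy as np, cv2
from station import observe, read_camera
from scipy.spatial.transform import Rotation as Ro
def cam(n): return read_camera(n)
def proj(c,X):
    p=c["R"]@np.array(X,float)+c["t"]; p=c["intrinsics"]@p; return p[:2]/p[2]
def ray(c,uv):
    d=c["R"].T@np.linalg.inv(c["intrinsics"])@np.array([uv[0],uv[1],1.]); o=-c["R"].T@c["t"]; return o,d
def onz(c,uv,z):
    o,d=ray(c,uv); return o+d*(z-o[2])/d[2]
def tri(c1,u1,c2,u2):
    o1,d1=ray(c1,u1);o2,d2=ray(c2,u2)
    A=np.stack([d1,-d2],1); s=np.linalg.lstsq(A,o2-o1,rcond=None)[0]
    a=o1+d1*s[0];b=o2+d2*s[1]; return (a+b)/2,np.linalg.norm(a-b)
def crop(c,box,s,name):
    x0,y0,x1,y1=box
    im=cv2.resize(c["img"][y0:y1,x0:x1],None,fx=s,fy=s,interpolation=cv2.INTER_CUBIC)
    for x in range((x0+9)//10*10,x1,10): cv2.line(im,(int((x-x0)*s),0),(int((x-x0)*s),5 if x%50 else 14),(0,255,255),1)
    for y in range((y0+9)//10*10,y1,10): cv2.line(im,(0,int((y-y0)*s)),(5 if y%50 else 14,int((y-y0)*s)),(0,255,255),1)
    cv2.imwrite("pics/"+name+".png",im)
def tcp():
    o=observe(); q=o["tool_rot"]; R=Ro.from_quat([q[1],q[2],q[3],q[0]]).as_matrix(); return o,np.array(o["tcp_pos"]),R
def togo(p,yaw=None):
    """rows units to target TCP p; yaw= desired direction angle of tool y axis (mod pi), in world"""
    o,x,R=tcp(); d=R.T@(np.array(p)-x); 
    ya=np.arctan2(R[1,1],R[0,1]); print("t %.2f tcp"%o["time_s"],x.round(4),"toolx",R[:,0].round(3),"tooly",R[:,1].round(3),"yaw_y %.3f"%ya,"j6 %.2f"%o["joints"][5],"gap %.3f"%o["finger_gap"],"F",o["force"].round(1))
    print("need (units 50mm)",(d/0.05).round(3))
    if yaw is not None:
        e=(yaw-ya+np.pi/2)%np.pi-np.pi/2; print("turn (10deg, tool z down => negated)",-np.degrees(e)/10)
E
python3 - <<'E'
from h import *
c=cam("top"); crop(c,(190,120,275,260),5,"t_stage"); crop(c,(320,150,430,270),5,"t_rack")
c=cam("side"); crop(c,(200,160,380,240),4.4,"s_stage"); crop(c,(210,240,380,340),4.4,"s_rack")
E
```

```text
(no output)
```

View pics/t_stage.png

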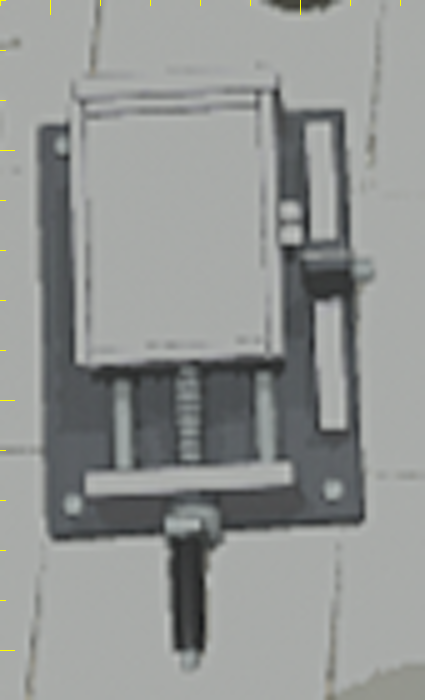

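View pics/t_rack.png

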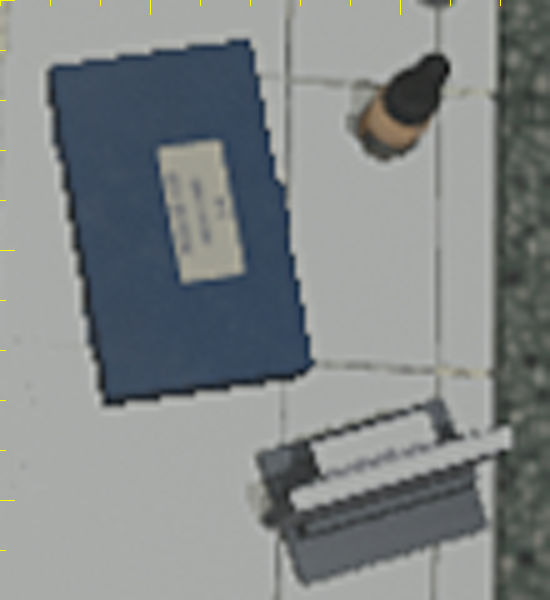

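View pics/s_stage.png

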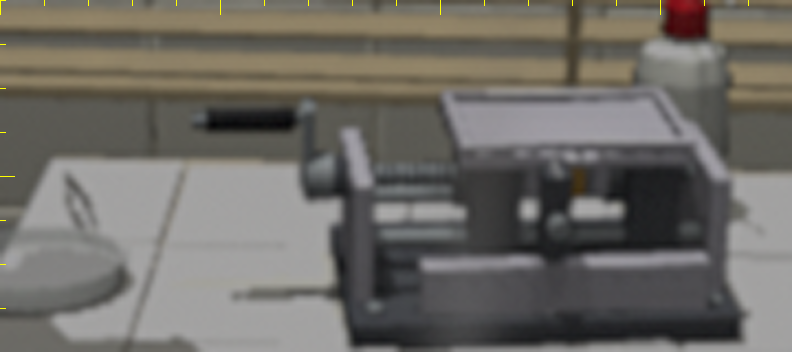

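View pics/s_rack.png

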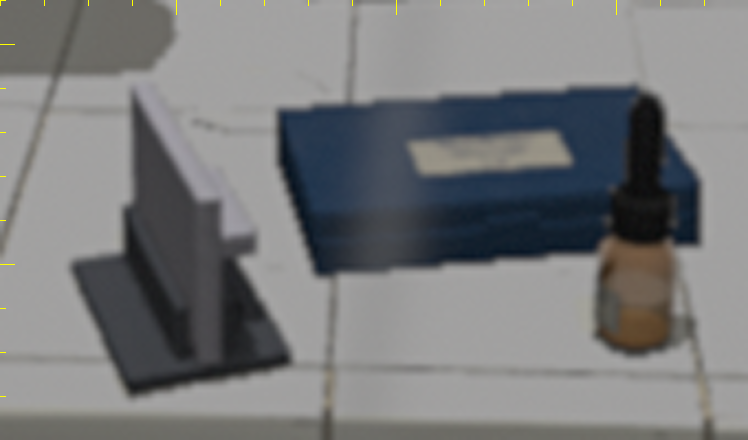

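```bash
python3 - <<'E'
from h import *
c=cam("top"); s=cam("side")
T=lambda p:(190+p[0]/5,120+p[1]/5)
K=lambda p:(320+p[0]/5,150+p[1]/5)
S=lambda p:(200+p[0]/4.4,160+p[1]/4.4)
S2=lambda p:(210+p[0]/4.4,240+p[1]/4.4)
l=onz(c,K((296,498)),.084);r=onz(c,K((512,437)),.084)
print("carrier edge",l,r,(l+r)/2,np.linalg.norm(l-r),np.arctan2(*(l-r)[[1,0]]))
print("side tri corners: near-right top, far-left top")
print(tri(c,K((291,488)),s,S2((134,88)))) 
print(onz(s,S2((134,88)),.084),onz(s,S2((205,203)),.084))
B=np.array([onz(c,T(p),.018) for p in [(38,127),(343,110),(363,525),(50,538)]])
print("base",B,B.mean(0),[np.linalg.norm(B[i]-B[i-1]) for i in range(4)])
print("yaws",[np.arctan2(*(a-b)[[1,0]]) for a,b in [(B[0],B[3]),(B[1],B[2])]])
R=np.array([onz(c,T(p),.11) for p in [(73,85),(278,80),(285,356),(80,365)]])
print("tray rim",R,R.mean(0),[np.linalg.norm(R[i]-R[i-1]) for i in range(4)],[np.arctan2(*(a-b)[[1,0]]) for a,b in [(R[0],R[3]),(R[1],R[2])]])
print("handle outer end top/side", tri(c,T((190,660)),s,S((195,121))), tri(c,T((190,530)),s,S((300,115))))
print(onz(c,T((187,525)),.11), onz(c,T((190,652)),.11))
E
```

```text
carrier edge [ 0.44967021 -0.18788294  0.084     ] [ 0.48507431 -0.28871777  0.084     ] [ 0.46737226 -0.23830035  0.084     ] 0.10686960094762904 1.9084594758864215
side tri corners: near-right top, far-left top
(array([ 0.45168143, -0.18641765,  0.08129514]), np.float64(0.006030856456091546))
[ 0.44948719 -0.19329168  0.084     ] [ 0.48790075 -0.29291784  0.084     ]
base [[0.70316638 0.27592138 0.018     ]
 [0.72260135 0.11858315 0.018     ]
 [0.50376994 0.09220899 0.018     ]
 [0.48721595 0.24788073 0.018     ]] [0.6041884  0.18364856 0.018     ] [np.float64(0.21776332217946837), np.float64(0.15853402516331053), np.float64(0.22041501901523128), np.float64(0.15654942993676368)]
yaws [np.float64(0.12912514509008877), np.float64(0.11994417334293787)]
tray rim [[0.69206011 0.24196566 0.11      ]
 [0.70090337 0.14378137 0.11      ]
 [0.56401852 0.12947457 0.11      ]
 [0.55354932 0.22498554 0.11      ]] [0.62763283 0.18505179 0.11      ] [np.float64(0.13954770185107634), np.float64(0.09858173259696763), np.float64(0.1376304761256589), np.float64(0.09608303732476178)] [np.float64(0.12198192994294586), np.float64(0.10413893781445699)]
handle outer end top/side (array([0.41943948, 0.1615981 , 0.10932916]), np.float64(0.0025068613409502966)) (array([0.47858782, 0.16639332, 0.11264339]), np.float64(0.0015171343592439565))
[0.4805785  0.16820708 0.11      ] [0.42176569 0.16162167 0.11      ]
```

```bash
python3 - <<'E'
from h import *
togo((.467,-.24,.19),.337)
E
```

```text
t 0.35 tcp [ 0.2099 -0.5352  0.2481] toolx [0.931 0.365 0.   ] tooly [ 0.365 -0.931 -0.   ] yaw_y -1.197 j6 -0.21 gap 0.997 F [ 0.4 -0.1  0.1]
need (units 50mm) [ 6.942 -3.618  1.164]
turn (10deg, tool z down => negated) -8.789201396638225
```

```bash
python3 -m inch '[{"dx":0.7,"dy":-0.36,"claw":-1},{"dx":0.7,"dy":-0.36},{"dx":0.7,"dy":-0.36},{"dx":0.7,"dy":-0.36},{"dx":0.7,"dy":-0.36},{"dx":0.7,"dy":-0.36},{"dx":0.7,"dy":-0.36},{"dx":0.7,"dy":-0.36},{"dx":0.7,"dy":-0.36},{"dx":0.64,"dy":-0.37}]' 40
python3 -m inch '[{"turn":-0.98},{"turn":-0.98},{"turn":-0.98},{"turn":-0.98},{"turn":-0.98},{"turn":-0.98},{"turn":-0.98},{"turn":-0.98},{"turn":-0.95}]'
python3 - <<'E'
from h import *
togo((.467,-.24,.19),.337)
c=cam("wrist"); cv2.imwrite("pics/w1.png",c["img"]); print(proj(c,(.4496,-.188,.084)),proj(c,(.485,-.2887,.084)))
E
```

```text
t 0.35 tcp [ 0.2099 -0.5352  0.2481] toolx [0.931 0.365 0.   ] tooly [ 0.365 -0.931 -0.   ] yaw_y -1.197 j6 -0.21 gap 0.997 F [ 0.4 -0.1  0.1]
need (units 50mm) [ 6.942 -3.618  1.164]
turn (10deg, tool z down => negated) -8.789201396638225
[-179.38873304 -470.64057131] [  30.56962718 -459.59023752]invalid input at $[0]: expected keys claw, dx, dy, dz, turn
invalid input at $[0]: expected keys claw, dx, dy, dz, turn
```

View pics/w1.png

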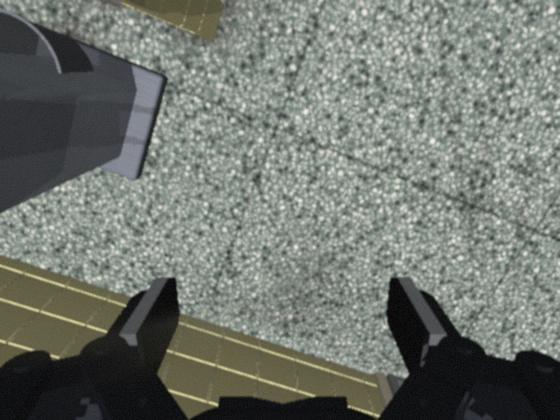

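All keys are required in each row.

```bash
python3 -m inch '[{"dx":0.7,"dy":-0.36,"dz":0,"turn":0,"claw":-1},{"dx":0.7,"dy":-0.36,"dz":0,"turn":0,"claw":-1},{"dx":0.7,"dy":-0.36,"dz":0,"turn":0,"claw":-1},{"dx":0.7,"dy":-0.36,"dz":0,"turn":0,"claw":-1},{"dx":0.7,"dy":-0.36,"dz":0,"turn":0,"claw":-1},{"dx":0.7,"dy":-0.36,"dz":0,"turn":0,"claw":-1},{"dx":0.7,"dy":-0.36,"dz":0,"turn":0,"claw":-1},{"dx":0.7,"dy":-0.36,"dz":0,"turn":0,"claw":-1},{"dx":0.7,"dy":-0.36,"dz":0,"turn":0,"claw":-1},{"dx":0.64,"dy":-0.37,"dz":0,"turn":0,"claw":-1}]' 40
python3 -m inch '[{"dx":0,"dy":0,"dz":0,"turn":-0.98,"claw":-1},{"dx":0,"dy":0,"dz":0,"turn":-0.98,"claw":-1},{"dx":0,"dy":0,"dz":0,"turn":-0.98,"claw":-1},{"dx":0,"dy":0,"dz":0,"turn":-0.98,"claw":-1},{"dx":0,"dy":0,"dz":0,"turn":-0.98,"claw":-1},{"dx":0,"dy":0,"dz":0,"turn":-0.98,"claw":-1},{"dx":0,"dy":0,"dz":0,"turn":-0.98,"claw":-1},{"dx":0,"dy":0,"dz":0,"turn":-0.98,"claw":-1},{"dx":0,"dy":0,"dz":0,"turn":-0.95,"claw":-1}]'
python3 - <<'E'
from h import *
togo((.467,-.24,.19),.337)
c=cam("wrist"); cv2.imwrite("pics/w1.png",c["img"]); print(proj(c,(.4496,-.188,.084)),proj(c,(.485,-.2887,.084)))
E
```

```text
time_s: 1.65
tcp_pos: [0.4679, -0.2395, 0.2484]
tool_rot: [0.0, 0.983, 0.186, 0.0]
force: [0.0, -0.2, 0.5]
finger_gap: 1.003
time_s: 2.78
tcp_pos: [0.4671, -0.2405, 0.2483]
tool_rot: [0.0, 0.576, 0.817, 0.0]
force: [0.0, 0.4, -0.2]
finger_gap: 1.0
t 2.77 tcp [ 0.4671 -0.2405  0.2483] toolx [-0.336  0.942 -0.   ] tooly [0.942 0.336 0.   ] yaw_y 0.343 j6 -1.05 gap 1.000 F [ 0.   0.4 -0.2]
need (units 50mm) [0.01  0.002 1.166]
turn (10deg, tool z down => negated) 0.032540635842452606
[283.70808116 116.79572037] [283.00688324 243.32353917]
```

View pics/w1.png

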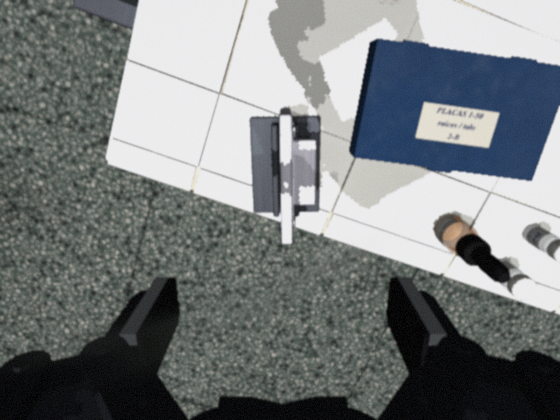

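```bash
python3 -m inch '[{"dx":0.02,"dy":0.04,"dz":0.7,"turn":0,"claw":-1},{"dx":0,"dy":0,"dz":0.7,"turn":0,"claw":-1},{"dx":0,"dy":0,"dz":0.7,"turn":0,"claw":-1},{"dx":0,"dy":0,"dz":0.7,"turn":0,"claw":-1},{"dx":0,"dy":0,"dz":0.4,"turn":0,"claw":-1},{"dx":0,"dy":0,"dz":0.3,"turn":0,"claw":-1},{"dx":0,"dy":0,"dz":0,"turn":0,"claw":-0.3}]' 40
python3 - <<'E'
from h import *
togo((.467,-.24,.073),.337)
c=cam("wrist"); cv2.imwrite("pics/w2.png",c["img"])
c=cam("side"); crop(c,(150,150,380,340),3.4,"s2")
E
```

```text
time_s: 3.7
tcp_pos: [0.4681, -0.2385, 0.0725]
tool_rot: [-0.001, 0.579, 0.815, 0.0]
force: [0.5, -0.0, -0.2]
finger_gap: 0.813
t 3.70 tcp [ 0.4681 -0.2385  0.0725] toolx [-0.33   0.944  0.002] tooly [ 0.944  0.33  -0.001] yaw_y 0.336 j6 -1.04 gap 0.813 F [ 0.5 -0.  -0.2]
need (units 50mm) [-0.021 -0.031 -0.01 ]
turn (10deg, tool z down => negated) -0.004627328659379555
```

View pics/w2.png

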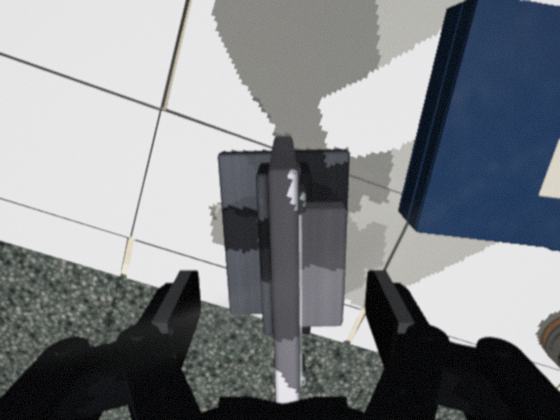

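View pics/s2.png

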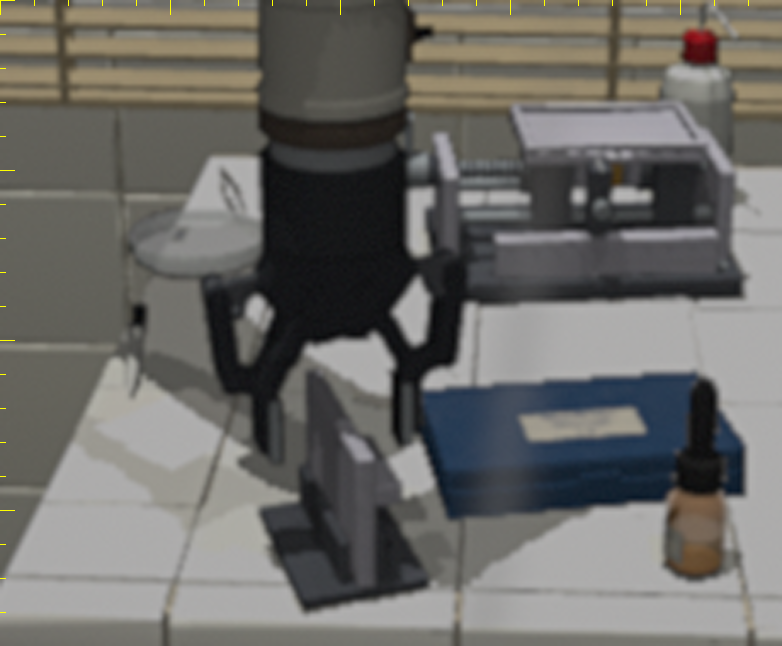

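```bash
python3 -m inch '[{"dx":0,"dy":0,"dz":-0.06,"turn":0,"claw":0.2},{"dx":0,"dy":0,"dz":0,"turn":0,"claw":0.6},{"dx":0,"dy":0,"dz":0,"turn":0,"claw":1},{"dx":0,"dy":0,"dz":0,"turn":0,"claw":1},{"dx":0,"dy":0,"dz":0,"turn":0,"claw":1},{"dx":0,"dy":0,"dz":0,"turn":0,"claw":1},{"dx":0,"dy":0,"dz":0,"turn":0,"claw":1}]' 40
python3 - <<'E'
from h import *
togo((.467,-.24,.073),.337)
c=cam("wrist"); cv2.imwrite("pics/w3.png",c["img"])
E
```

```text
time_s: 4.68
tcp_pos: [0.4692, -0.2394, 0.0772]
tool_rot: [0.001, 0.578, 0.816, -0.0]
force: [0.6, 0.4, 5.1]
finger_gap: 0.11
t 4.67 tcp [ 0.4692 -0.2394  0.0772] toolx [-0.331  0.944 -0.001] tooly [0.944 0.331 0.001] yaw_y 0.337 j6 -1.04 gap 0.110 F [0.6 0.4 5.1]
need (units 50mm) [ 0.003 -0.046  0.083]
turn (10deg, tool z down => negated) 0.0005381620001508107
```

View pics/w3.png

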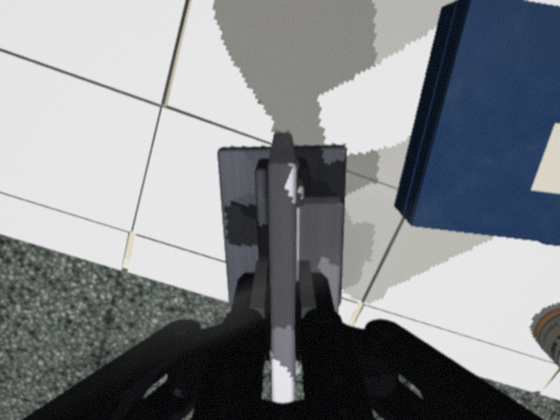

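```bash
python3 -m inch '[{"dx":0,"dy":0,"dz":-0.2,"turn":0,"claw":1},{"dx":0,"dy":0,"dz":-0.3,"turn":0,"claw":1},{"dx":0,"dy":0,"dz":-0.4,"turn":0,"claw":1},{"dx":0,"dy":0,"dz":-0.5,"turn":0,"claw":1},{"dx":0,"dy":0,"dz":-0.3,"turn":0,"claw":1}]'
python3 - <<'E'
from h import *
c=cam("top")
for p in [(50,65),(105,400),(313,365)]: print(onz(c,(320+p[0]/5,150+p[1]/5),.033))
togo((.44,-.035,.15),.125+np.pi/2)
c=cam("side"); crop(c,(150,150,380,340),3.4,"s3")
E
```

```text
time_s: 5.35
tcp_pos: [0.469, -0.2393, 0.1632]
tool_rot: [0.001, 0.578, 0.816, -0.0]
force: [0.2, -0.1, -1.7]
finger_gap: 0.104
[ 0.67207049 -0.06802076  0.033     ]
[ 0.50058289 -0.10251494  0.033     ]
[ 0.52473898 -0.20460742  0.033     ]
t 5.40 tcp [ 0.4698 -0.2399  0.1649] toolx [-0.331  0.944 -0.004] tooly [0.944 0.331 0.002] yaw_y 0.337 j6 -1.04 gap 0.108 F [ 1.8 -0.2 -0.1]
need (units 50mm) [4.066 0.793 0.283]
turn (10deg, tool z down => negated) -7.783916856471731
```

View pics/s3.png

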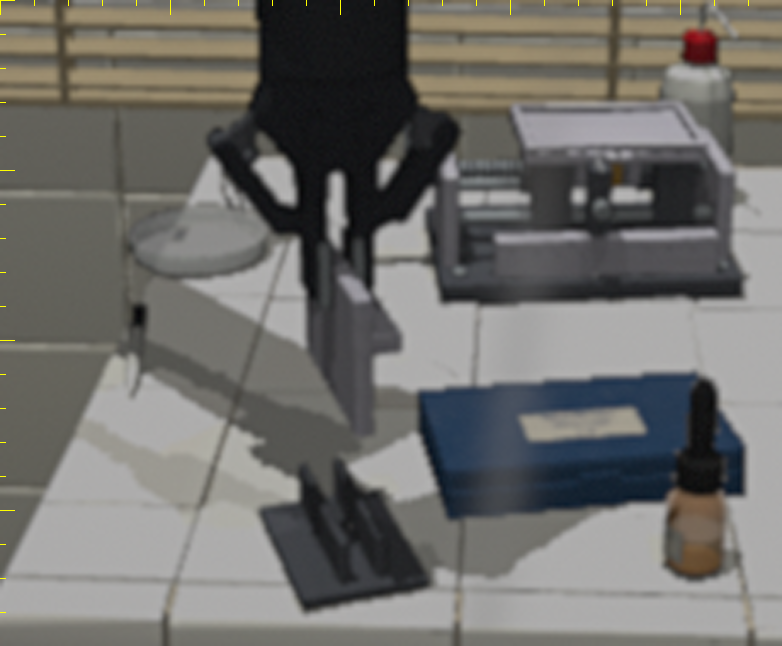

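```bash
python3 -m inch '[{"dx":0.3,"dy":0,"dz":0,"turn":0,"claw":1},{"dx":0.5,"dy":0.07,"dz":0,"turn":0,"claw":1},{"dx":0.6,"dy":0.1,"dz":0,"turn":0,"claw":1},{"dx":0.6,"dy":0.1,"dz":0,"turn":0,"claw":1},{"dx":0.6,"dy":0.1,"dz":0,"turn":0,"claw":1},{"dx":0.6,"dy":0.1,"dz":0,"turn":0,"claw":1},{"dx":0.5,"dy":0.07,"dz":0,"turn":0,"claw":1},{"dx":0.35,"dy":0,"dz":0,"turn":0,"claw":1},{"dx":0.2,"dy":0,"dz":0,"turn":0,"claw":1}]'
python3 -m inch '[{"dx":0,"dy":0,"dz":0,"turn":-0.6,"claw":1},{"dx":0,"dy":0,"dz":0,"turn":-0.9,"claw":1},{"dx":0,"dy":0,"dz":0,"turn":-1,"claw":1},{"dx":0,"dy":0,"dz":0,"turn":-1,"claw":1},{"dx":0,"dy":0,"dz":0,"turn":-1,"claw":1},{"dx":0,"dy":0,"dz":0,"turn":-1,"claw":1},{"dx":0,"dy":0,"dz":0,"turn":-1,"claw":1},{"dx":0,"dy":0,"dz":0,"turn":-0.9,"claw":1},{"dx":0,"dy":0,"dz":0,"turn":-0.4,"claw":1}]'
python3 - <<'E'
from h import *
togo((.425,-.03,.0695),.125+np.pi/2)
c=cam("side"); crop(c,(150,150,380,340),3.4,"s4")
c=cam("wrist"); cv2.imwrite("pics/w4.png",c["img"])
E
```

```text
time_s: 6.58
tcp_pos: [0.4228, -0.0284, 0.1606]
tool_rot: [-0.001, 0.578, 0.816, -0.0]
force: [0.2, -0.3, -2.4]
finger_gap: 0.106
time_s: 7.7
tcp_pos: [0.4236, -0.0297, 0.1611]
tool_rot: [-0.0, -0.065, 0.998, -0.0]
force: [-0.4, 0.2, -2.0]
finger_gap: 0.112
t 7.70 tcp [ 0.4236 -0.0297  0.1611] toolx [-0.992 -0.13   0.   ] tooly [-0.13   0.992 -0.   ] yaw_y 1.701 j6 -2.06 gap 0.112 F [-0.4  0.2 -2. ]
need (units 50mm) [-0.027 -0.009  1.832]
turn (10deg, tool z down => negated) 0.028805089818470492
```

View pics/s4.png

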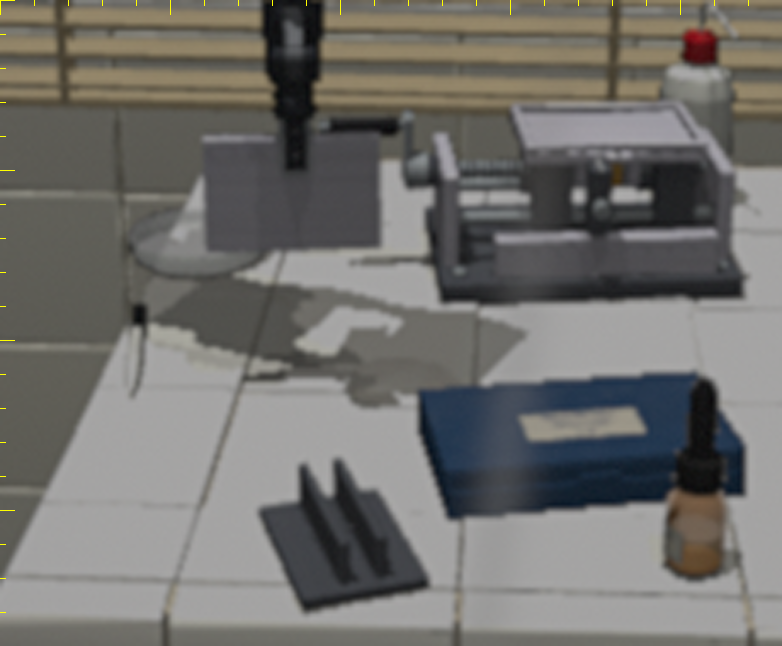

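View pics/w4.png

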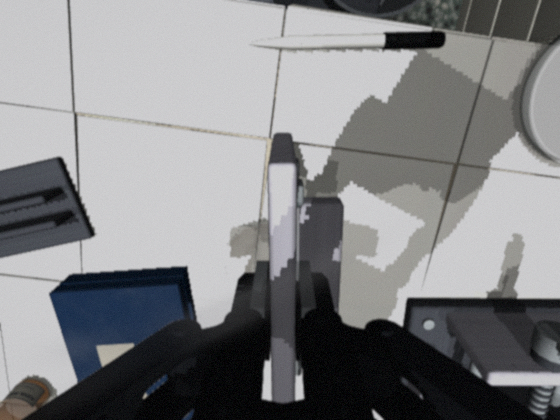

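```bash
python3 -m inch '[{"dx":-0.02,"dy":0,"dz":0.3,"turn":0,"claw":1},{"dx":0,"dy":0,"dz":0.5,"turn":0,"claw":1},{"dx":0,"dy":0,"dz":0.5,"turn":0,"claw":1},{"dx":0,"dy":0,"dz":0.3,"turn":0,"claw":1},{"dx":0,"dy":0,"dz":0.16,"turn":0,"claw":1},{"dx":0,"dy":0,"dz":0.06,"turn":0,"claw":1},{"dx":0,"dy":0,"dz":0,"turn":0,"claw":1}]'
python3 - <<'E'
from h import *
togo((.425,-.03,.0695),.125+np.pi/2)
c=cam("side"); crop(c,(150,150,380,340),3.4,"s5")
E
```

```text
time_s: 8.68
tcp_pos: [0.4252, -0.0295, 0.0707]
tool_rot: [0.0, -0.064, 0.998, -0.0]
force: [0.4, -0.5, -1.2]
finger_gap: 0.108
t 8.68 tcp [ 0.4252 -0.0295  0.0707] toolx [-0.992 -0.127 -0.001] tooly [-0.127  0.992 -0.   ] yaw_y 1.698 j6 -2.05 gap 0.108 F [ 0.4 -0.5 -1.2]
need (units 50mm) [ 0.006 -0.01   0.024]
turn (10deg, tool z down => negated) 0.014892565846708264
```

View pics/s5.png

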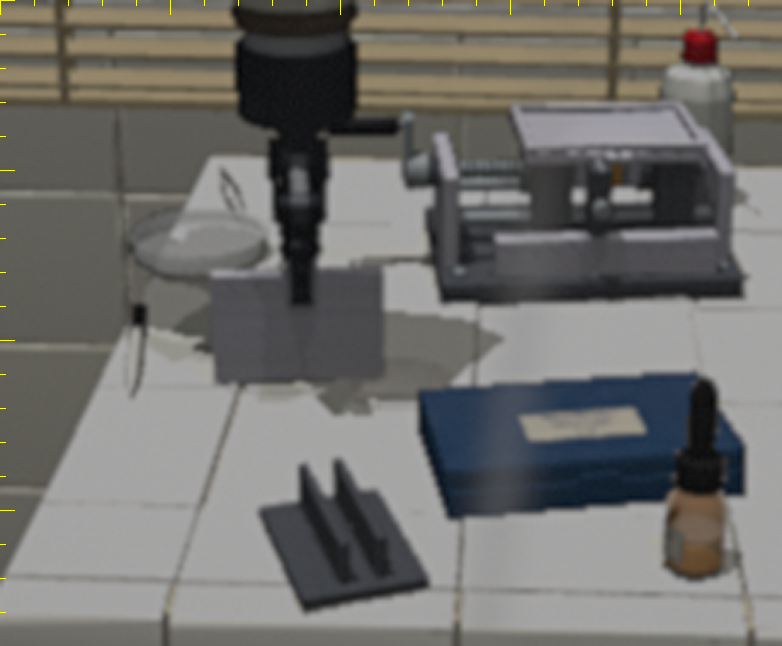

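```bash
python3 -m inch '[{"dx":0,"dy":0,"dz":0.02,"turn":0,"claw":1},{"dx":0,"dy":0,"dz":0.0,"turn":0,"claw":0.7},{"dx":0,"dy":0,"dz":0,"turn":0,"claw":0.5},{"dx":0,"dy":0,"dz":0,"turn":0,"claw":0.44}]' 20
python3 -m inch '[{"dx":0,"dy":-0.1,"dz":0,"turn":0,"claw":0.44},{"dx":0,"dy":-0.1,"dz":0.0,"turn":0,"claw":0.44},{"dx":0,"dy":-0.1,"dz":0,"turn":0,"claw":0.44},{"dx":0,"dy":-0.1,"dz":0,"turn":0,"claw":0.44},{"dx":0,"dy":-0.05,"dz":0,"turn":0,"claw":0.44},{"dx":0,"dy":0,"dz":0,"turn":0,"claw":0.44}]'
python3 - <<'E'
from h import *
togo((.425,-.03,.0695),.125+np.pi/2)
c=cam("side"); crop(c,(150,150,380,340),3.4,"s6")
c=cam("wrist"); cv2.imwrite("pics/w6.png",c["img"])
E
```

```text
time_s: 9.22
tcp_pos: [0.425, -0.0294, 0.0695]
tool_rot: [0.0, -0.064, 0.998, -0.0]
force: [0.5, -0.1, 0.7]
finger_gap: 0.28
time_s: 9.98
tcp_pos: [0.4277, -0.0519, 0.0693]
tool_rot: [0.0, -0.064, 0.998, -0.0]
force: [-0.2, -0.1, 0.2]
finger_gap: 0.28
t 9.97 tcp [ 0.4277 -0.0519  0.0693] toolx [-0.992 -0.127 -0.   ] tooly [-0.127  0.992 -0.   ] yaw_y 1.698 j6 -2.10 gap 0.280 F [-0.2 -0.1  0.2]
need (units 50mm) [-0.002  0.441 -0.003]
turn (10deg, tool z down => negated) 0.01337387489198181
```

View pics/s6.png

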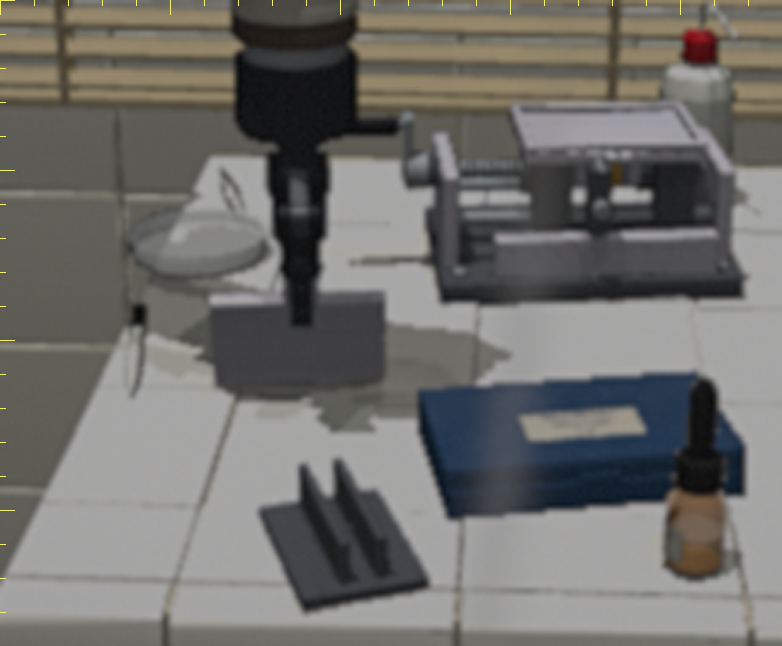

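View pics/w6.png

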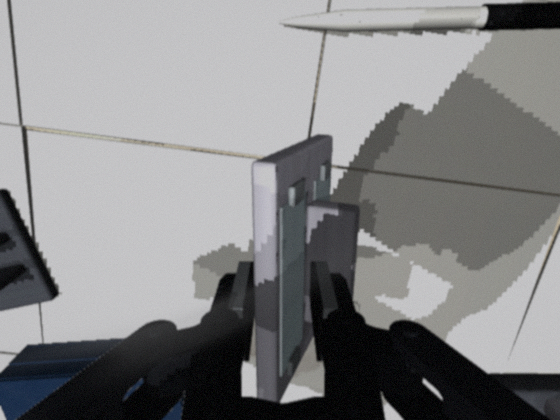

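```bash
python3 -m inch '[{"dx":0,"dy":0.06,"dz":0.02,"turn":0,"claw":0.08},{"dx":0,"dy":0.14,"dz":0.04,"turn":0,"claw":-0.28},{"dx":0,"dy":0.14,"dz":0.04,"turn":0,"claw":-0.64},{"dx":0,"dy":0.14,"dz":0.04,"turn":0,"claw":-1},{"dx":0,"dy":0.08,"dz":0.04,"turn":0,"claw":-1},{"dx":0,"dy":0,"dz":0,"turn":0,"claw":-1}]' 20
python3 - <<'E'
from h import *
togo((.425,-.03,.0695),.125+np.pi/2)
c=cam("side"); crop(c,(150,150,380,340),3.4,"s7")
c=cam("wrist"); cv2.imwrite("pics/w7.png",c["img"])
E
```

```text
time_s: 10.82
tcp_pos: [0.4238, -0.0235, 0.0601]
tool_rot: [-0.0, -0.064, 0.998, 0.0]
force: [-0.6, -0.2, -0.6]
finger_gap: 1.004
t 10.82 tcp [ 0.4238 -0.0235  0.0601] toolx [-0.992 -0.128  0.001] tooly [-0.128  0.992  0.   ] yaw_y 1.699 j6 -2.04 gap 1.004 F [-0.6 -0.2 -0.6]
need (units 50mm) [-0.006 -0.132 -0.189]
turn (10deg, tool z down => negated) 0.018925610925510462
```

View pics/s7.png

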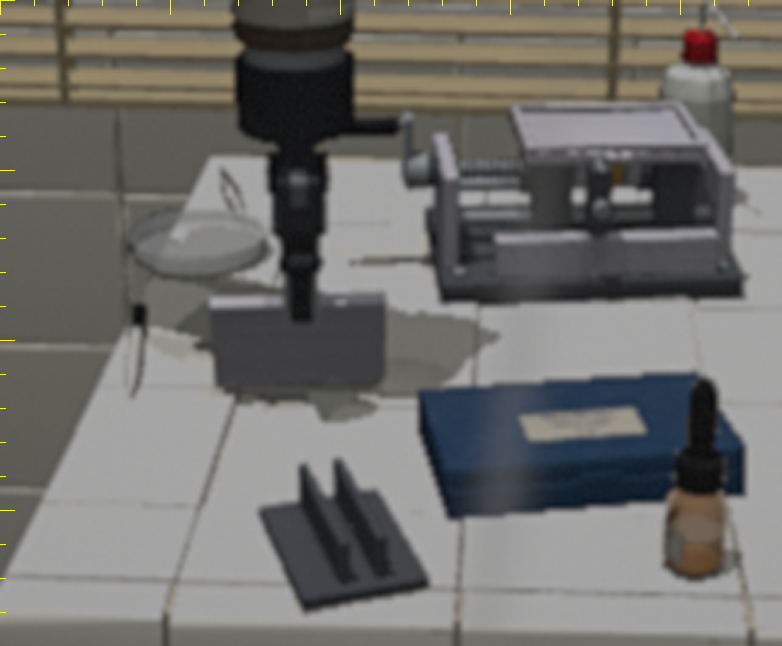

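View pics/w7.png

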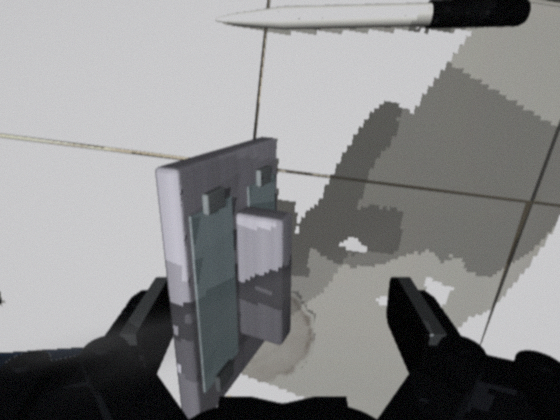

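```bash
python3 -m inch '[{"dx":0,"dy":-0.15,"dz":0.1,"turn":0,"claw":-1},{"dx":0,"dy":-0.15,"dz":0.12,"turn":0,"claw":-1},{"dx":0,"dy":-0.1,"dz":0.13,"turn":0,"claw":-1},{"dx":0,"dy":-0.1,"dz":0.13,"turn":0,"claw":-1},{"dx":0,"dy":-0.08,"dz":0.14,"turn":0,"claw":-1},{"dx":0,"dy":-0.08,"dz":0.12,"turn":0,"claw":-1},{"dx":0,"dy":0,"dz":0,"turn":0,"claw":-1}]' 20
python3 - <<'E'
from h import *
togo((.425,-.03,.0695),.125+np.pi/2)
c=cam("side"); crop(c,(150,150,380,340),3.4,"s8")
c=cam("wrist"); cv2.imwrite("pics/w8.png",c["img"])
E
```

```text
time_s: 11.8
tcp_pos: [0.4276, -0.0564, 0.0226]
tool_rot: [-0.001, -0.064, 0.998, 0.0]
force: [-0.6, -0.9, -0.8]
finger_gap: 1.003
t 11.80 tcp [ 0.4276 -0.0564  0.0226] toolx [-0.992 -0.127  0.002] tooly [-0.127  0.992  0.001] yaw_y 1.698 j6 -2.11 gap 1.003 F [-0.6 -0.9 -0.8]
need (units 50mm) [-0.013  0.532 -0.938]
turn (10deg, tool z down => negated) 0.01344250142461959
```

View pics/s8.png

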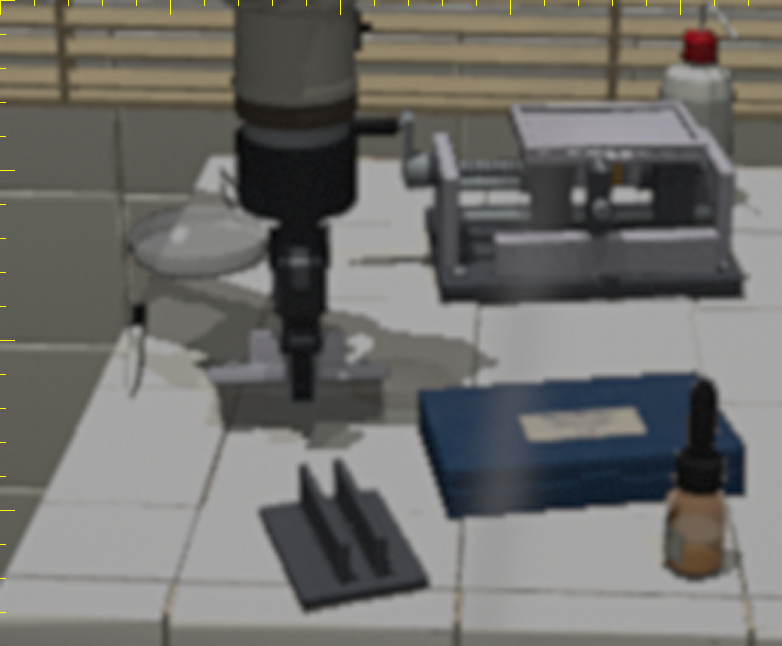

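View pics/w8.png

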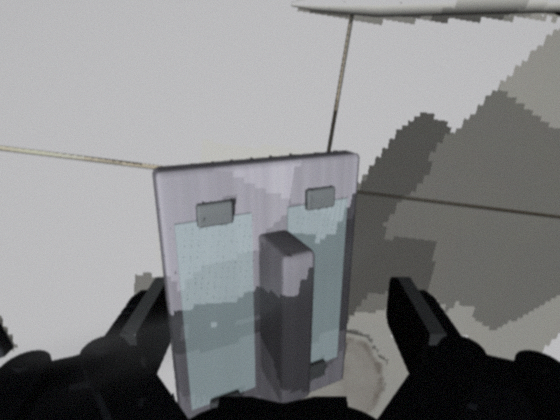

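```bash
python3 -m inch '[{"dx":0,"dy":-0.08,"dz":0.1,"turn":0,"claw":-1},{"dx":0,"dy":-0.08,"dz":0.08,"turn":0,"claw":-1},{"dx":0,"dy":-0.1,"dz":0,"turn":0,"claw":-1},{"dx":0,"dy":-0.1,"dz":0,"turn":0,"claw":-1},{"dx":0,"dy":0,"dz":0,"turn":0,"claw":-1}]' 20
python3 - <<'E'
from h import *
togo((.425,-.03,.0695),.125+np.pi/2)
c=cam("side"); crop(c,(150,150,380,340),3.4,"s9")
c=cam("wrist"); cv2.imwrite("pics/w9.png",c["img"])
E
```

```text
time_s: 12.52
tcp_pos: [0.4309, -0.0749, 0.0145]
tool_rot: [0.0, -0.064, 0.998, -0.0]
force: [0.6, -0.5, -0.3]
finger_gap: 1.004
t 12.53 tcp [ 0.4309 -0.0749  0.0145] toolx [-0.992 -0.127 -0.   ] tooly [-0.127  0.992 -0.   ] yaw_y 1.698 j6 -2.15 gap 1.004 F [ 0.6 -0.5 -0.3]
need (units 50mm) [ 0.002  0.906 -1.1  ]
turn (10deg, tool z down => negated) 0.011949425824592807
```

View pics/s9.png

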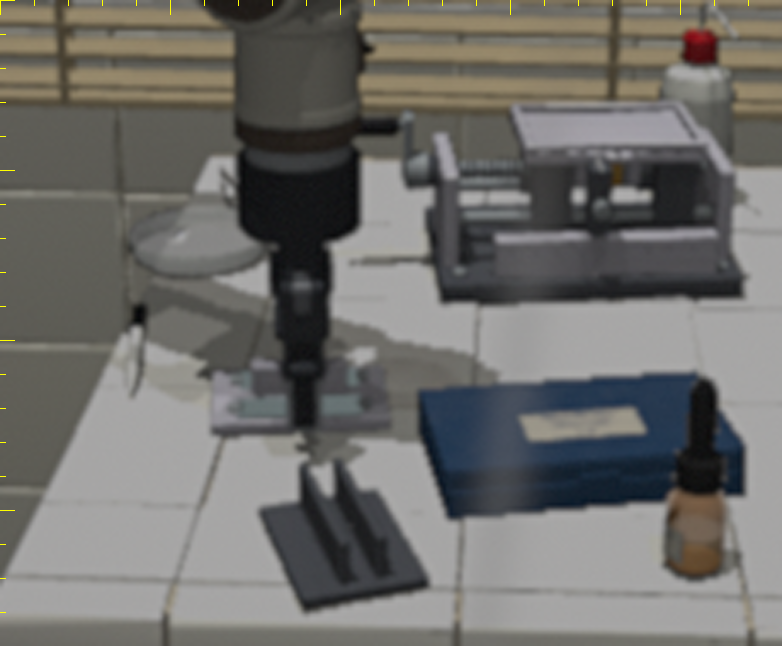

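View pics/w9.png

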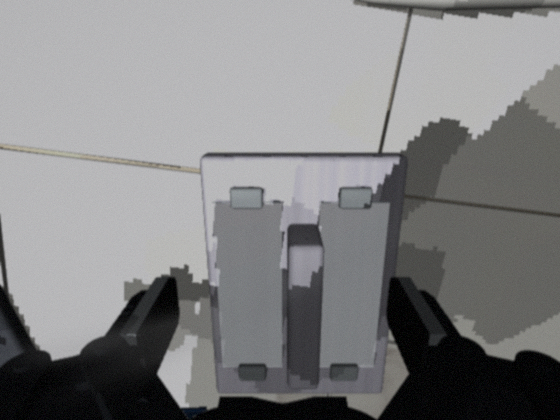

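```bash
python3 -m inch '[{"dx":0,"dy":0.04,"dz":-0.2,"turn":0,"claw":-1},{"dx":0,"dy":0,"dz":-0.6,"turn":0,"claw":-1},{"dx":0,"dy":0,"dz":-0.8,"turn":0,"claw":-1},{"dx":0,"dy":0,"dz":-0.8,"turn":0,"claw":-1},{"dx":0,"dy":0,"dz":0,"turn":0,"claw":-1}]' 20
python3 - <<'E'
from h import *
togo((.425,-.03,.0695),.125+np.pi/2)
c=cam("wrist"); cv2.imwrite("pics/w10.png",c["img"])
np.set_printoptions(suppress=True)
for y in range(-.12.__int__(),1): pass
c=cam("top"); crop(c,(230,180,380,270),5,"t10")
E
```

```text
time_s: 13.25
tcp_pos: [0.4329, -0.0734, 0.1383]
tool_rot: [0.004, -0.064, 0.998, -0.002]
force: [-0.7, 0.4, -0.2]
finger_gap: 0.998
t 13.25 tcp [ 0.4329 -0.0734  0.1383] toolx [-0.992 -0.128 -0.007] tooly [-0.128  0.992 -0.004] yaw_y 1.699 j6 -2.14 gap 0.998 F [-0.7  0.4 -0.2]
need (units 50mm) [0.055 0.886 1.373]
turn (10deg, tool z down => negated) 0.017851856148784026
```

View pics/w10.png

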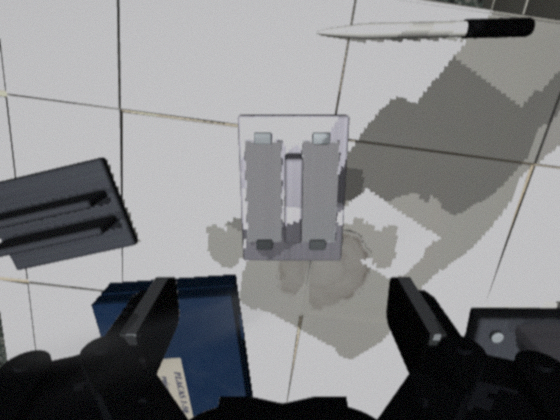

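View pics/t10.png

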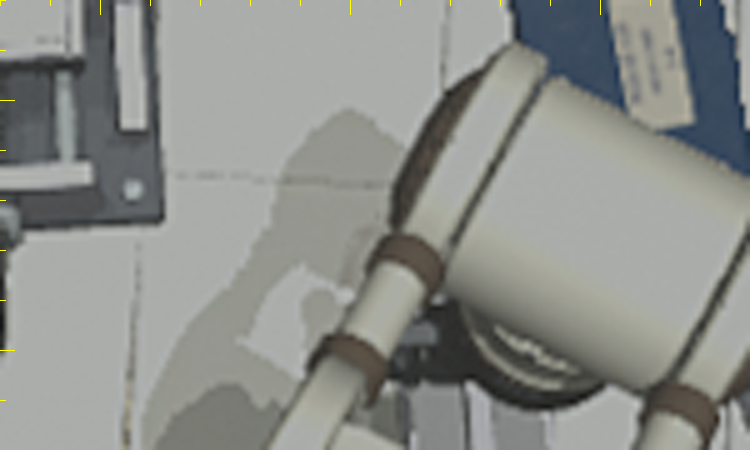

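```bash
python3 - <<'E'
from h import *
c=cam("wrist"); crop(c,(220,90,370,280),4,"w11")
P=np.array([onz(c,p,.010) for p in [(238,115),(349,115),(342.5,260.5),(244.5,261)]])
print(P.round(4),P.mean(0),[np.linalg.norm(P[i]-P[i-1]).round(4) for i in range(4)],[np.arctan2(*(a-b)[[1,0]]) for a,b in [(P[3],P[0]),(P[2],P[1])]])
for p in [(286,155),(303,155)]: print(onz(c,p,.032))
togo((.43,-.07,.1))
E
```

```text
[[ 0.3742 -0.11    0.01  ]
 [ 0.3648 -0.037   0.01  ]
 [ 0.4714 -0.0219  0.01  ]
 [ 0.4812 -0.0955  0.01  ]] [ 0.42288982 -0.06609799  0.01      ] [np.float64(0.108), np.float64(0.0736), np.float64(0.1076), np.float64(0.0743)] [np.float64(0.13427064513358994), np.float64(0.14101212476179806)]
[ 0.39238288 -0.07570889  0.032     ]
[ 0.39102521 -0.06514869  0.032     ]
t 13.40 tcp [ 0.4297 -0.072   0.1337] toolx [-0.992 -0.128  0.001] tooly [-0.128  0.992  0.001] yaw_y 1.699 j6 -2.14 gap 1.000 F [-0.8  0.2 -0. ]
need (units 50mm) [-0.011  0.039  0.674]
```

View pics/w11.png

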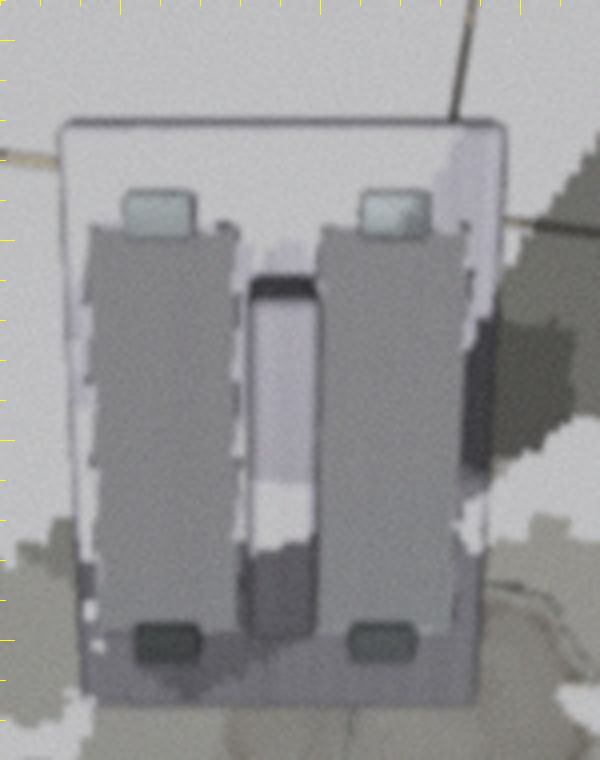

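```bash
python3 - <<'E'
from h import *
c=cam("wrist")
a=onz(c,(291,164),.032); b=onz(c,(290.8,248.7),.032); print(a,b,(a+b)/2,np.linalg.norm(a-b))
togo(tuple(((a+b)/2)[:2])+(.035,),.132+np.pi/2)
togo((.423,-.0665,.035),.132+np.pi/2)
E
```

```text
[ 0.39663723 -0.07151903  0.032     ] [ 0.4548019  -0.06373275  0.032     ] [ 0.42571957 -0.06762589  0.032     ] 0.058683519508026936
t 13.45 tcp [ 0.4294 -0.0719  0.1332] toolx [-0.992 -0.127  0.002] tooly [-0.127  0.992  0.001] yaw_y 1.699 j6 -2.14 gap 0.997 F [-0.  -0.3 -1.1]
need (units 50mm) [0.058 0.092 1.964]
turn (10deg, tool z down => negated) -0.023815610381649453
t 13.45 tcp [ 0.4294 -0.0719  0.1332] toolx [-0.992 -0.127  0.002] tooly [-0.127  0.992  0.001] yaw_y 1.699 j6 -2.14 gap 0.997 F [-0.  -0.3 -1.1]
need (units 50mm) [0.109 0.121 1.964]
turn (10deg, tool z down => negated) -0.023815610381649453
```

```bash
python3 -m inch '[{"dx":0.07,"dy":0.1,"dz":0.4,"turn":0,"claw":-0.6},{"dx":0,"dy":0,"dz":0.6,"turn":0,"claw":-0.2},{"dx":0,"dy":0,"dz":0.6,"turn":0,"claw":0},{"dx":0,"dy":0,"dz":0.3,"turn":0,"claw":0.2},{"dx":0,"dy":0,"dz":0.12,"turn":0,"claw":0.4},{"dx":0,"dy":0,"dz":0,"turn":0,"claw":0.5}]' 40
python3 - <<'E'
from h import *
togo((.425,-.067,.032),.132+np.pi/2)
c=cam("wrist"); cv2.imwrite("pics/w12.png",c["img"])
c=cam("side"); crop(c,(150,200,300,300),5,"s12")
E
```

```text
time_s: 14.2
tcp_pos: [0.4264, -0.068, 0.0334]
tool_rot: [-0.0, -0.064, 0.998, 0.0]
force: [0.4, -0.2, 0.3]
finger_gap: 0.248
t 14.20 tcp [ 0.4264 -0.068   0.0334] toolx [-0.992 -0.127  0.   ] tooly [-0.127  0.992  0.   ] yaw_y 1.698 j6 -2.14 gap 0.248 F [ 0.4 -0.2  0.3]
need (units 50mm) [0.025 0.024 0.028]
turn (10deg, tool z down => negated) -0.02467695005410601
```

View pics/w12.png

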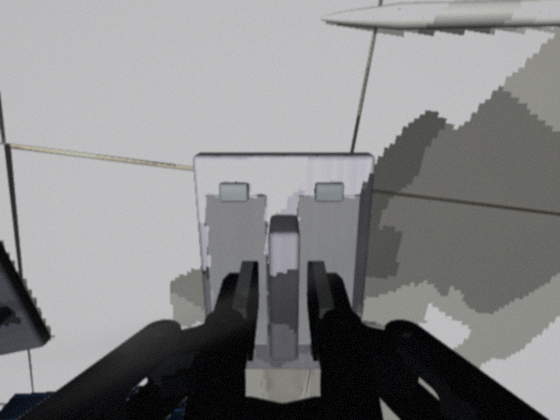

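View pics/s12.png

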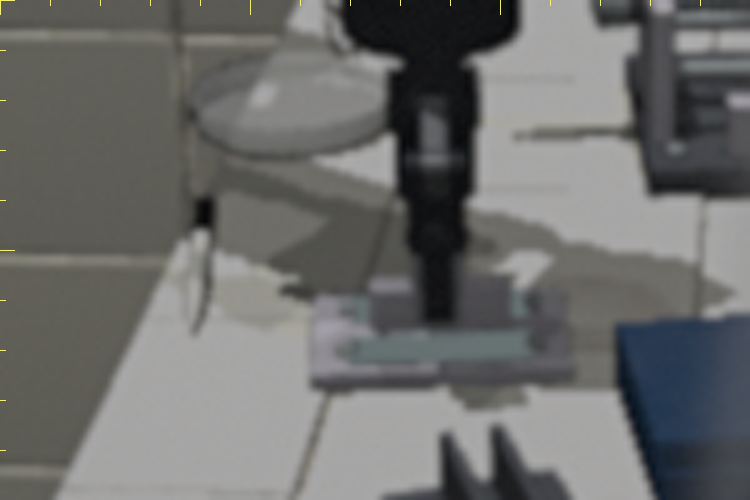

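```bash
python3 -m inch '[{"dx":0,"dy":0,"dz":0,"turn":0,"claw":0.8},{"dx":0,"dy":0,"dz":0,"turn":0,"claw":1},{"dx":0,"dy":0,"dz":0,"turn":0,"claw":1},{"dx":0,"dy":0,"dz":0,"turn":0,"claw":1},{"dx":0,"dy":0,"dz":-0.3,"turn":0,"claw":1},{"dx":0,"dy":0,"dz":-0.7,"turn":0,"claw":1},{"dx":0,"dy":0,"dz":-0.8,"turn":0,"claw":1},{"dx":0,"dy":0,"dz":-0.8,"turn":0,"claw":1},{"dx":0,"dy":0,"dz":-0.6,"turn":0,"claw":1},{"dx":0,"dy":0,"dz":0,"turn":0,"claw":1}]' 50
python3 - <<'E'
from h import *
togo((.625,.183,.195),.122+np.pi/2)
c=cam("wrist"); cv2.imwrite("pics/w13.png",c["img"])
im=cv2.imread("pics/top0.png"); 
class D(dict):pass
crop({"img":im},(195,128,265,190),11,"t_tray")
im=cv2.imread("pics/side0.png"); crop({"img":im},(290,175,375,240),9,"s_tray")
E
```

```text
time_s: 15.55
tcp_pos: [0.4277, -0.0686, 0.1961]
tool_rot: [0.003, -0.064, 0.998, -0.001]
force: [0.8, -0.4, -2.6]
finger_gap: 0.123
t 15.55 tcp [ 0.4277 -0.0686  0.1961] toolx [-0.992 -0.127 -0.005] tooly [-0.127  0.992 -0.003] yaw_y 1.699 j6 -2.14 gap 0.123 F [ 0.8 -0.4 -2.6]
need (units 50mm) [-4.555  4.488  0.031]
turn (10deg, tool z down => negated) 0.03318172379063057
```

View pics/w13.png

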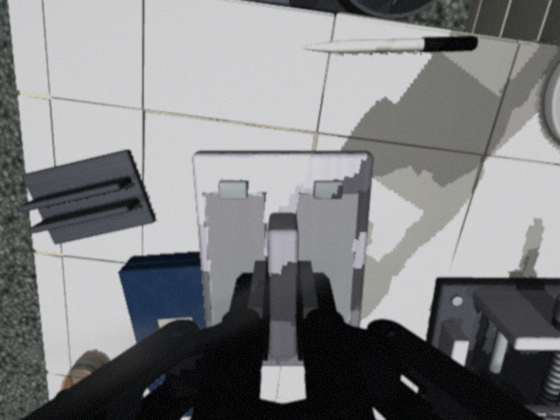

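View pics/t_tray.png

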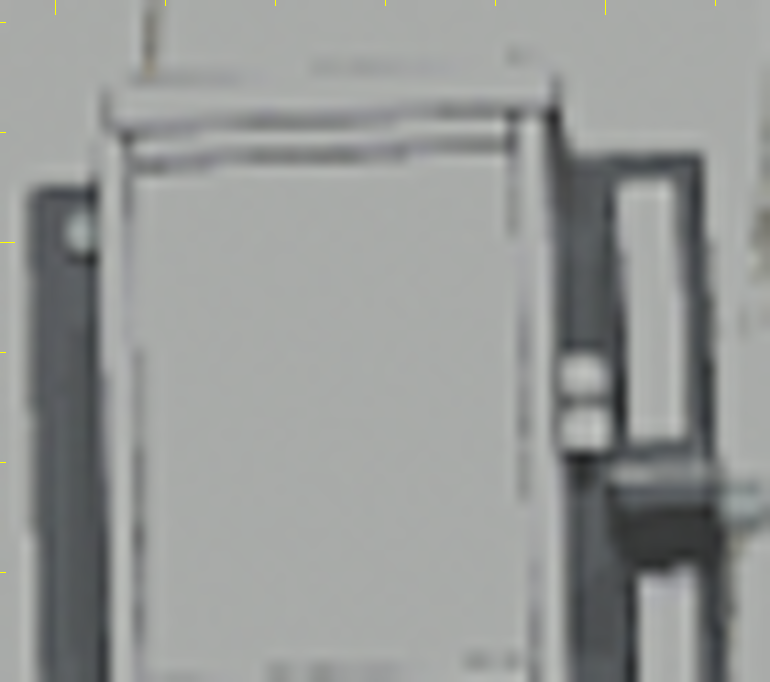

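View pics/s_tray.png

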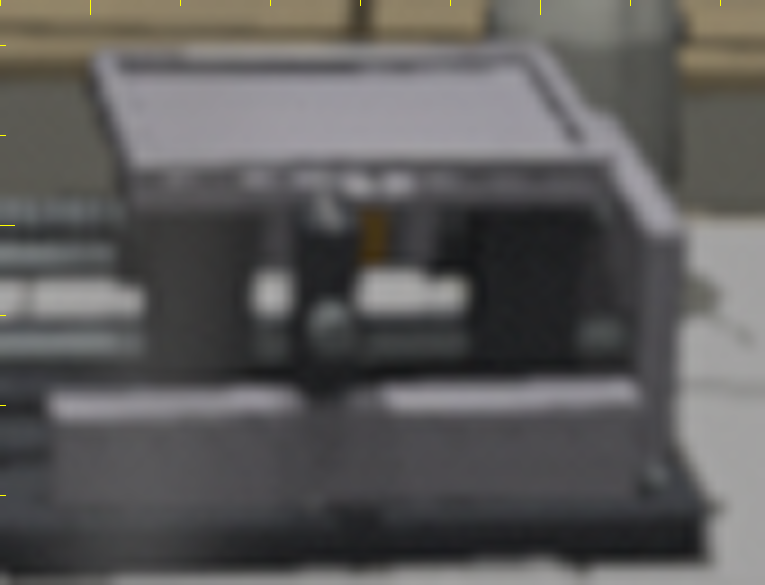

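```bash
python3 - <<'E'
from h import *
c=cam("top"); s=cam("side")
T=lambda p:(190+p[0]/5,120+p[1]/5)
U=lambda p:(195+p[0]/11,128+p[1]/11)
V=lambda p:(290+p[0]/9,175+p[1]/9)
R=np.array([onz(c,p,.11) for p in [U((103,135)),U((556,112)),T((284,358)),T((81,366))]])
print("rim",R.round(4),R.mean(0),[np.linalg.norm(R[i]-R[i-1]).round(4) for i in range(4)],[np.arctan2(*(a-b)[[1,0]]) for a,b in [(R[0],R[3]),(R[1],R[2])]])
# side: near-left(130,165) near-right(605,160) far-right (540,48) far-left(97,55)
Q=np.array([onz(s,V(p),.11) for p in [(97,53),(540,46),(612,162),(128,167)]])
print("side",Q.round(4),Q.mean(0),[np.linalg.norm(Q[i]-Q[i-1]).round(4) for i in range(4)])
# inner
I=np.array([onz(c,p,.104) for p in [U((130,160)),U((515,143)),T((268,348)),T((91,353))]])
print("inner",I.round(4),I.mean(0),[np.linalg.norm(I[i]-I[i-1]).round(4) for i in range(4)])
a=np.array([.6042,.1836]);x=np.array([np.cos(.122),np.sin(.122)])
for m in (R.mean(0),Q.mean(0)): d=m[:2]-a; print(d@x,d@[-x[1],x[0]])
E
```

```text
rim [[0.6837 0.2417 0.11  ]
 [0.6953 0.1435 0.11  ]
 [0.563  0.1299 0.11  ]
 [0.5531 0.2245 0.11  ]] [0.62379333 0.18487804 0.11      ] [np.float64(0.1318), np.float64(0.0989), np.float64(0.133), np.float64(0.0951)] [np.float64(0.1312305439621703), np.float64(0.1024218716759618)]
side [[0.5596 0.2238 0.11  ]
 [0.6867 0.2391 0.11  ]
 [0.6979 0.1363 0.11  ]
 [0.5684 0.1237 0.11  ]] [0.62814208 0.18074283 0.11      ] [np.float64(0.1005), np.float64(0.1281), np.float64(0.1034), np.float64(0.1301)]
inner [[0.6806 0.2364 0.104 ]
 [0.6899 0.1525 0.104 ]
 [0.569  0.1384 0.104 ]
 [0.5613 0.2215 0.104 ]] [0.62518036 0.18718586 0.104     ] [np.float64(0.1202), np.float64(0.0844), np.float64(0.1217), np.float64(0.0835)]
0.019603236385989667 -0.0011159186035559466
0.02341641336024309 -0.005749628732812686
```

```bash
python3 - <<'E'
from h import *
o,x,R=tcp()
c=cam("wrist"); crop(c,(180,130,390,290),3.7,"w14")
for p in [(195,155),(283,152),(372,153)]:
    print((R.T@(onz(c,p,x[2]-.0234)-x)).round(4))
E
```

```text
[ 0.0538 -0.0365  0.0235]
[ 0.055  -0.0006  0.0235]
[0.0546 0.0358 0.0236]
```

View pics/w14.png

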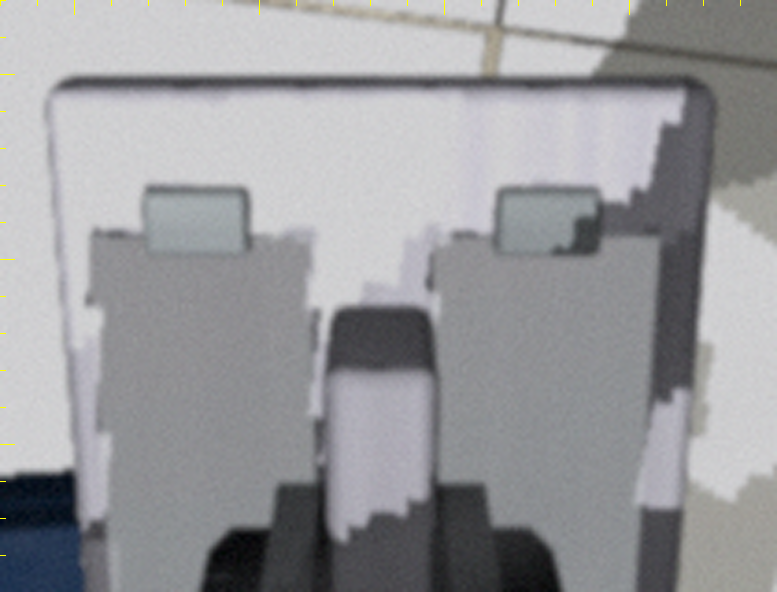

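```bash
python3 -m inch '[{"dx":-0.3,"dy":0.3,"dz":0,"turn":0,"claw":1},{"dx":-0.5,"dy":0.5,"dz":0,"turn":0,"claw":1},{"dx":-0.55,"dy":0.55,"dz":0,"turn":0,"claw":1},{"dx":-0.6,"dy":0.6,"dz":0,"turn":0,"claw":1},{"dx":-0.6,"dy":0.6,"dz":0,"turn":0,"claw":1},{"dx":-0.6,"dy":0.6,"dz":0,"turn":0,"claw":1},{"dx":-0.55,"dy":0.5,"dz":0,"turn":0,"claw":1},{"dx":-0.45,"dy":0.45,"dz":0,"turn":0,"claw":1},{"dx":-0.3,"dy":0.3,"dz":0,"turn":0,"claw":1},{"dx":-0.1,"dy":0.1,"dz":0,"turn":0,"claw":1}]'
python3 - <<'E'
from h import *
togo((.6255,.1845,.165),.122+np.pi/2)
c=cam("wrist"); cv2.imwrite("pics/w15.png",c["img"])
c=cam("side"); crop(c,(220,130,380,240),4.8,"s15")
c=cam("top"); crop(c,(160,110,300,260),4,"t15")
E
```

```text
time_s: 17.0
tcp_pos: [0.6226, 0.1849, 0.191]
tool_rot: [-0.002, -0.064, 0.998, -0.0]
force: [-0.6, -0.6, -2.0]
finger_gap: 0.126
t 17.00 tcp [0.6226 0.1849 0.191 ] toolx [-0.992 -0.128  0.003] tooly [-0.128  0.992  0.   ] yaw_y 1.700 j6 -1.60 gap 0.126 F [-0.6 -0.6 -2. ]
need (units 50mm) [-0.058 -0.015  0.52 ]
turn (10deg, tool z down => negated) 0.03855031434950811
```

View pics/w15.png

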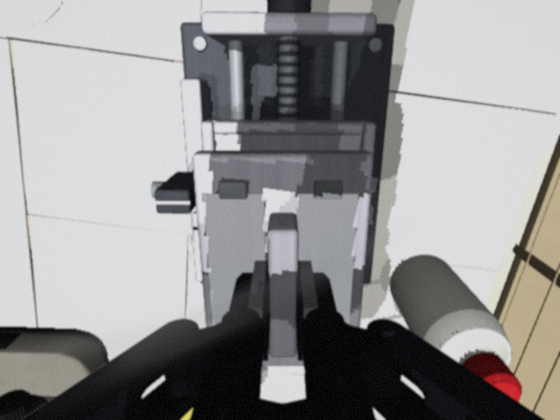

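View pics/s15.png

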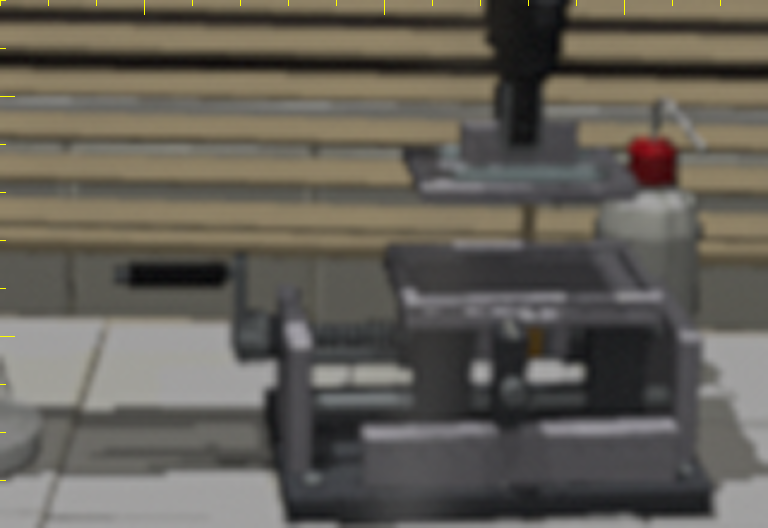

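View pics/t15.png

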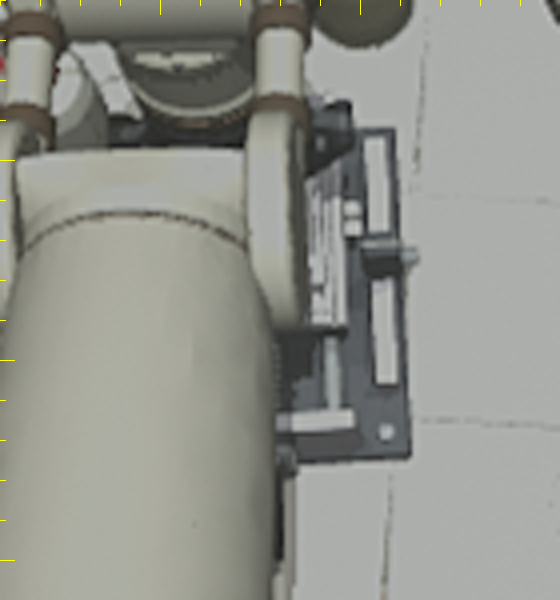

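```bash
python3 - <<'E'
from h import *
o,x,R=tcp()
c=cam("wrist"); crop(c,(170,100,400,180),3.4,"w16")
for p in [(203,122),(375,122)]:
    P=onz(c,p,.11); print(P.round(4),(R.T@(P-x)).round(4))
E
```

```text
[0.5679 0.1316 0.11  ] [ 0.0606 -0.0447  0.0823]
[0.5558 0.2261 0.11  ] [0.0606 0.0506 0.0823]
```

View pics/w16.png

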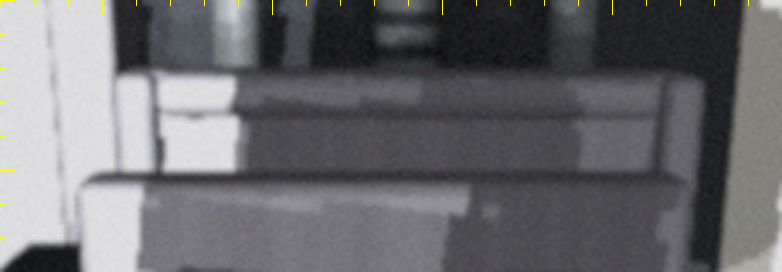

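```bash
python3 -m inch '[{"dx":-0.08,"dy":0.05,"dz":0.2,"turn":0.03,"claw":1},{"dx":0,"dy":0,"dz":0.3,"turn":0,"claw":1},{"dx":0,"dy":0,"dz":0.2,"turn":0,"claw":1},{"dx":0,"dy":0,"dz":0.05,"turn":0,"claw":1},{"dx":0,"dy":0,"dz":0,"turn":0,"claw":1}]'
python3 - <<'E'
from h import *
togo((.6267,.188,.1515),.122+np.pi/2)
c=cam("wrist"); crop(c,(170,90,400,190),3.4,"w17")
c=cam("side"); crop(c,(280,160,380,220),7.5,"s17")
E
```

```text
time_s: 17.82
tcp_pos: [0.6268, 0.1871, 0.1556]
tool_rot: [-0.0, -0.061, 0.998, -0.0]
force: [-0.1, 0.6, -1.5]
finger_gap: 0.126
t 17.82 tcp [0.6268 0.1871 0.1556] toolx [-0.993 -0.122  0.   ] tooly [-0.122  0.993 -0.   ] yaw_y 1.693 j6 -1.59 gap 0.126 F [-0.1  0.6 -1.5]
need (units 50mm) [0.001 0.018 0.083]
turn (10deg, tool z down => negated) 0.0025973697095238836
```

View pics/w17.png

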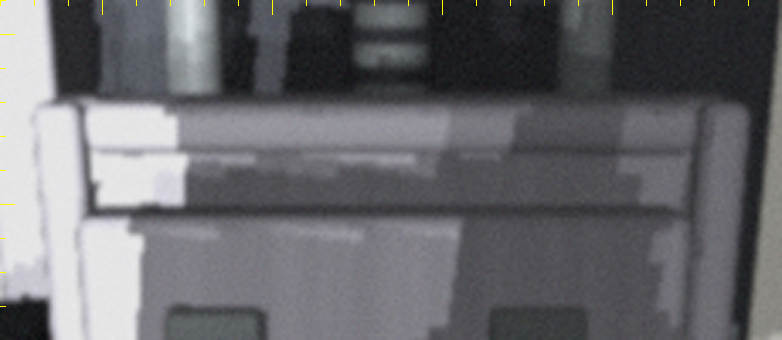

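View pics/s17.png

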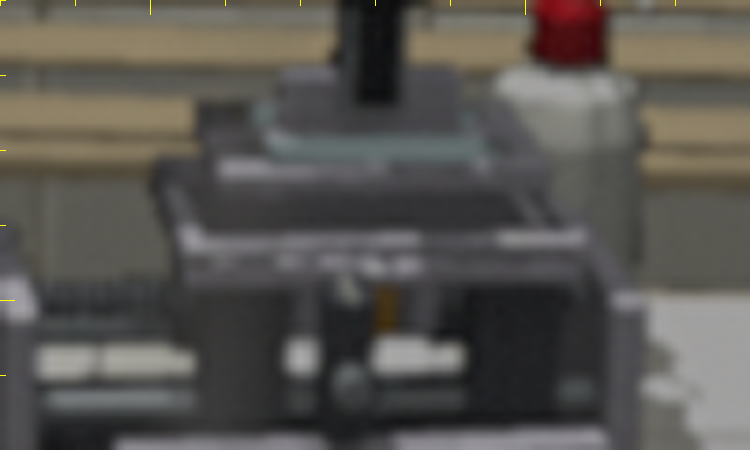

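```bash
python3 - <<'E'
from h import *
o,x,R=tcp()
c=cam("wrist")
W=lambda p:(170+p[0]/3.4,90+p[1]/3.4)
for p,z in [((38,101),.11),((748,101),.11),((82,212),x[2]-.0234),((688,212),x[2]-.0234)]:
    P=onz(c,W(p),z); print(P.round(4),(R.T@(P-x)).round(4))
E
```

```text
[0.568  0.1325 0.11  ] [ 0.0656 -0.047   0.0463]
[0.5563 0.2272 0.11  ] [0.0656 0.0484 0.0463]
[0.5773 0.144  0.133 ] [ 0.0549 -0.0367  0.0233]
[0.5684 0.2161 0.133 ] [0.0549 0.0358 0.0233]
```

```bash
python3 -m inch '[{"dx":0,"dy":0.02,"dz":0.1,"turn":0,"claw":1},{"dx":0,"dy":0,"dz":0.12,"turn":0,"claw":1},{"dx":0,"dy":0,"dz":0.08,"turn":0,"claw":1},{"dx":0,"dy":0,"dz":0.05,"turn":0,"claw":1},{"dx":0,"dy":0,"dz":0,"turn":0,"claw":1}]'
python3 - <<'E'
from h import *
togo((.6267,.188,.138),.122+np.pi/2)
c=cam("wrist"); crop(c,(170,70,400,190),3.4,"w18")
c=cam("side"); crop(c,(280,160,380,220),7.5,"s18")
E
```

```text
time_s: 18.6
tcp_pos: [0.6269, 0.1881, 0.1384]
tool_rot: [0.0, -0.061, 0.998, 0.0]
force: [-0.3, 0.3, -0.5]
finger_gap: 0.125
t 18.60 tcp [0.6269 0.1881 0.1384] toolx [-0.993 -0.122 -0.   ] tooly [-0.122  0.993 -0.   ] yaw_y 1.693 j6 -1.59 gap 0.125 F [-0.3  0.3 -0.5]
need (units 50mm) [ 0.004 -0.002  0.009]
turn (10deg, tool z down => negated) 0.0023946613409578403
```

View pics/w18.png

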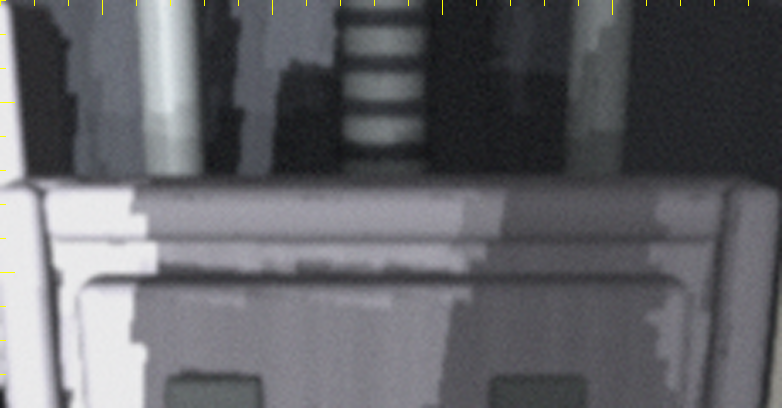

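View pics/s18.png

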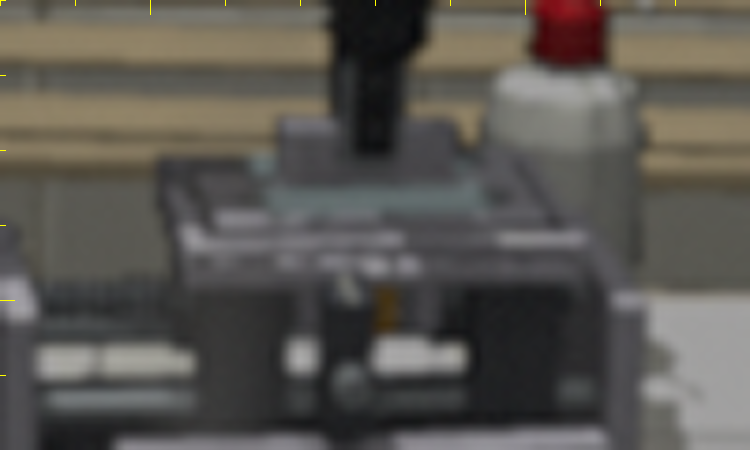

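```bash
python3 -m inch '[{"dx":0,"dy":0,"dz":0.01,"turn":0,"claw":0.8},{"dx":0,"dy":0,"dz":0,"turn":0,"claw":0.4},{"dx":0,"dy":0,"dz":0,"turn":0,"claw":0.2},{"dx":0,"dy":0,"dz":0,"turn":0,"claw":0.2},{"dx":0,"dy":0,"dz":-0.4,"turn":0,"claw":0.2},{"dx":0,"dy":0,"dz":-0.8,"turn":0,"claw":0.2},{"dx":0.3,"dy":0,"dz":-0.3,"turn":0,"claw":0},{"dx":0.8,"dy":0,"dz":0,"turn":0,"claw":0},{"dx":0.9,"dy":0,"dz":0,"turn":0,"claw":0},{"dx":0.3,"dy":0,"dz":0,"turn":0,"claw":0}]' 30
python3 - <<'E'
from h import *
togo((.45,.165,.118),.122+np.pi/2)
c=cam("wrist"); cv2.imwrite("pics/w19.png",c["img"])
c=cam("side"); crop(c,(220,150,380,240),4.8,"s19")
c=cam("top"); crop(c,(190,120,275,260),5,"t19")
E
```

```text
time_s: 19.95
tcp_pos: [0.5109, 0.1741, 0.2142]
tool_rot: [0.0, -0.061, 0.998, 0.0]
force: [-0.6, -0.0, 0.4]
finger_gap: 0.5
t 19.95 tcp [0.5109 0.1741 0.2142] toolx [-0.992 -0.123 -0.001] tooly [-0.123  0.992  0.   ] yaw_y 1.694 j6 -1.59 gap 0.500 F [-0.6 -0.   0.4]
need (units 50mm) [ 1.233 -0.032  1.922]
turn (10deg, tool z down => negated) 0.0048566351573044895
```

View pics/w19.png

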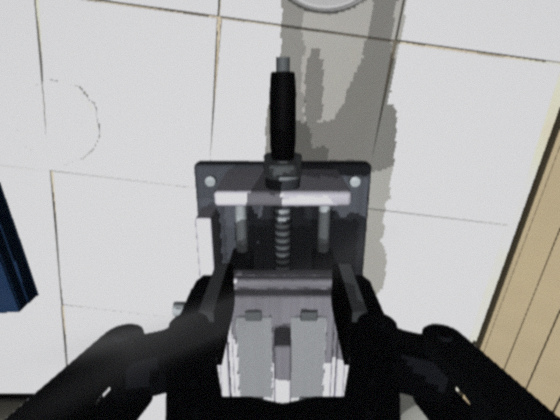

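View pics/s19.png

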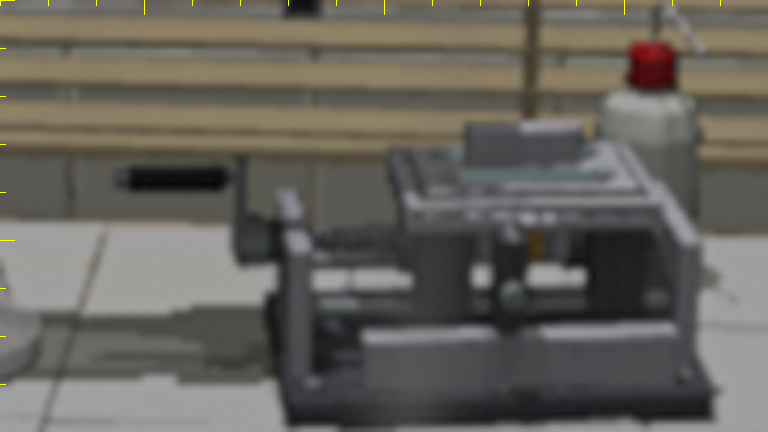

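View pics/t19.png

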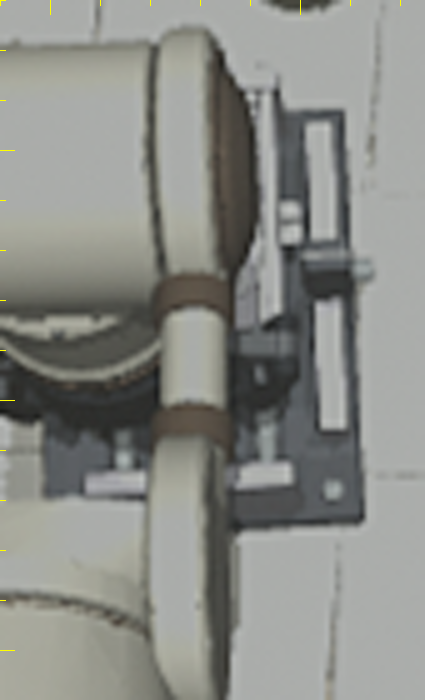

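```bash
python3 - <<'E'
from h import *
o,x,R=tcp()
c=cam("wrist")
a=onz(c,(283.5,72),.115); b=onz(c,(283.2,157),.115); m=(a+b)/2
print(a,b,m,np.linalg.norm(a-b),(R.T@(m-x)))
ct=cam("top")
E
```

```text
[0.4269513  0.16349028 0.115     ] [0.47603176 0.16939454 0.115     ] [0.45149153 0.16644241 0.115     ] 0.04943431884315968 [ 0.06228227 -0.00016527  0.09927545]
```

```bash
python3 -m inch '[{"dx":0.6,"dy":0,"dz":0,"turn":0,"claw":0},{"dx":0.6,"dy":0,"dz":0.2,"turn":0,"claw":0},{"dx":0.2,"dy":0,"dz":0.5,"turn":0,"claw":0},{"dx":0,"dy":0,"dz":0.7,"turn":0,"claw":0},{"dx":0,"dy":0,"dz":0.4,"turn":0,"claw":0},{"dx":0,"dy":0,"dz":0.18,"turn":0,"claw":0},{"dx":0,"dy":0,"dz":0,"turn":0,"claw":0}]' 30
python3 - <<'E'
from h import *
togo((.4435,.1655,.115),.124+np.pi/2)
c=cam("wrist"); cv2.imwrite("pics/w20.png",c["img"])
c=cam("side"); crop(c,(200,130,340,240),5,"s20")
E
```

```text
time_s: 21.08
tcp_pos: [0.4436, 0.1656, 0.1138]
tool_rot: [-0.0, -0.061, 0.998, 0.0]
force: [0.0, -0.2, 0.5]
finger_gap: 0.503
t 21.07 tcp [0.4436 0.1656 0.1138] toolx [-0.993 -0.122  0.   ] tooly [-0.122  0.993  0.   ] yaw_y 1.693 j6 -1.59 gap 0.503 F [ 0.  -0.2  0.5]
need (units 50mm) [ 0.002 -0.001 -0.023]
turn (10deg, tool z down => negated) -0.009445542858418532
```

View pics/w20.png

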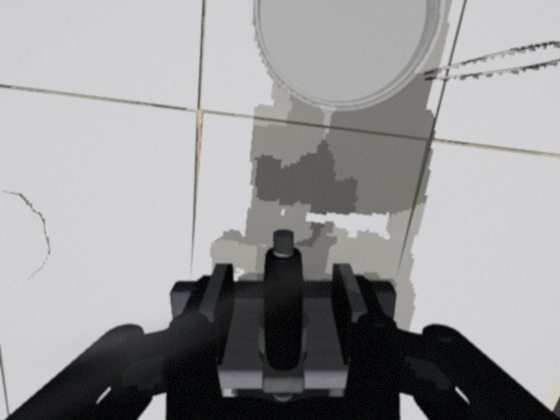

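View pics/s20.png

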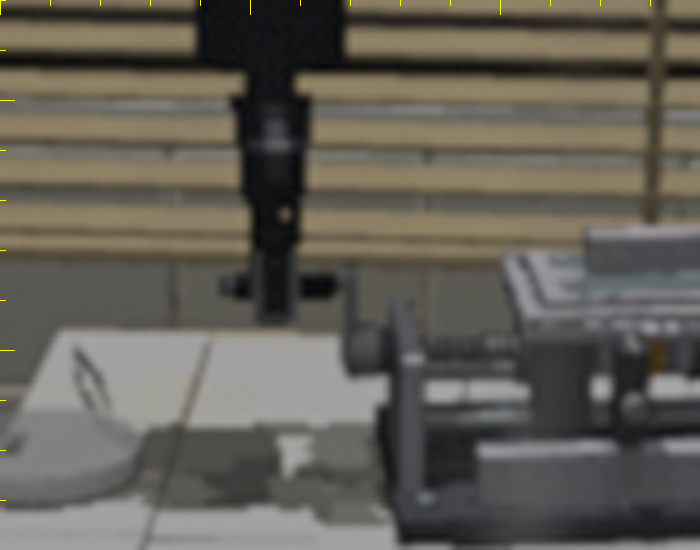

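```bash
python3 -m inch '[{"dx":0,"dy":0,"dz":0,"turn":0,"claw":0.5},{"dx":0,"dy":0,"dz":0,"turn":0,"claw":1},{"dx":0,"dy":0,"dz":0,"turn":0,"claw":1},{"dx":0,"dy":0,"dz":0,"turn":0,"claw":1},{"dx":0,"dy":0,"dz":0,"turn":0,"claw":1}]' 25
python3 -m inch '[{"dx":0,"dy":0.181,"dz":0.024,"turn":0,"claw":1},{"dx":0,"dy":0.169,"dz":0.07,"turn":0,"claw":1},{"dx":0,"dy":0.145,"dz":0.111,"turn":0,"claw":1},{"dx":0,"dy":0.111,"dz":0.145,"turn":0,"claw":1},{"dx":0,"dy":0,"dz":0,"turn":0,"claw":1}]'
python3 - <<'E'
from h import *
togo((.4435,.1655,.1138),.124+np.pi/2)
c=cam("top"); crop(c,(190,120,275,260),5,"t21")
c=cam("side"); crop(c,(200,130,360,240),4.8,"s21")
E
```

```text
time_s: 21.8
tcp_pos: [0.4437, 0.1657, 0.1145]
tool_rot: [0.001, -0.061, 0.998, 0.0]
force: [0.3, 2.3, 5.5]
finger_gap: 0.177
time_s: 22.42
tcp_pos: [0.4399, 0.1963, 0.0962]
tool_rot: [0.001, -0.061, 0.998, 0.001]
force: [3.3, 3.0, -1.2]
finger_gap: 0.177
t 22.43 tcp [0.4399 0.1963 0.0962] toolx [-0.992 -0.122 -0.002] tooly [-0.122  0.992  0.001] yaw_y 1.693 j6 -1.53 gap 0.177 F [ 3.3  3.  -1.2]
need (units 50mm) [ 0.004 -0.619 -0.354]
turn (10deg, tool z down => negated) -0.007662026823645705
```

View pics/t21.png

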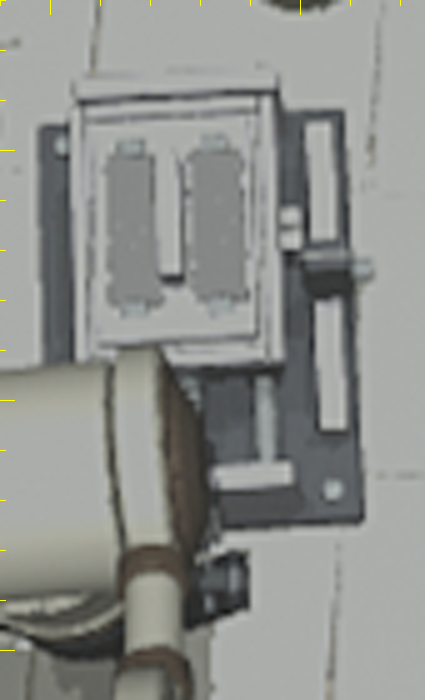

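View pics/s21.png

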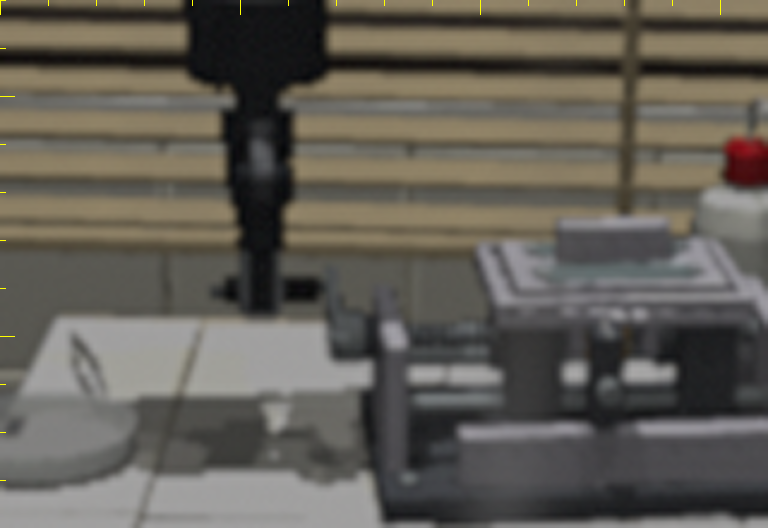

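```bash
python3 -m inch '[{"dx":0,"dy":0.07,"dz":0.169,"turn":0,"claw":1},{"dx":0,"dy":0.024,"dz":0.181,"turn":0,"claw":1},{"dx":0,"dy":-0.024,"dz":0.181,"turn":0,"claw":1},{"dx":0,"dy":-0.07,"dz":0.169,"turn":0,"claw":1},{"dx":0,"dy":0,"dz":0,"turn":0,"claw":1}]'
python3 - <<'E'
from h import *
togo((.4435,.1655,.1138),.124+np.pi/2)
c=cam("side"); crop(c,(200,130,360,240),4.8,"s22")
E
```

```text
time_s: 23.15
tcp_pos: [0.4401, 0.1947, 0.0605]
tool_rot: [0.001, -0.061, 0.998, -0.001]
force: [7.2, -1.5, -2.9]
finger_gap: 0.175
t 23.15 tcp [0.4401 0.1947 0.0605] toolx [-0.993 -0.122 -0.001] tooly [-0.122  0.993 -0.001] yaw_y 1.693 j6 -1.53 gap 0.175 F [ 7.2 -1.5 -2.9]
need (units 50mm) [ 0.002 -0.588 -1.066]
turn (10deg, tool z down => negated) -0.010943089310416038
```

View pics/s22.png

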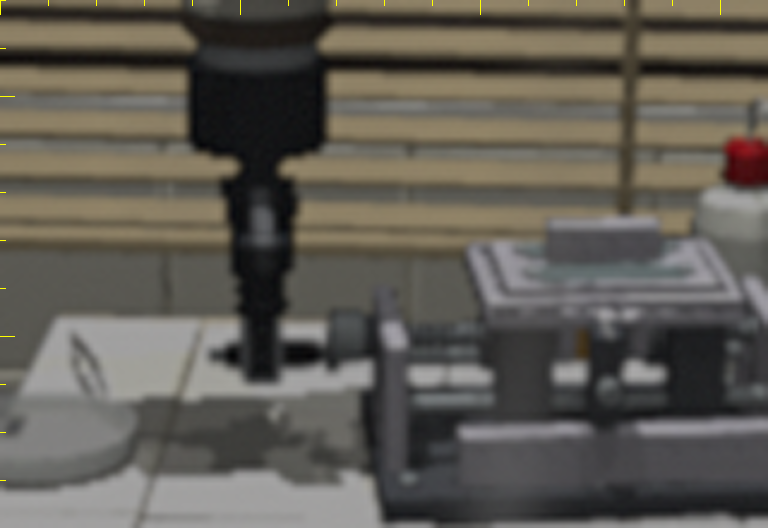

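```bash
python3 -m inch '[{"dx":0,"dy":-0.111,"dz":0.145,"turn":0,"claw":1},{"dx":0,"dy":-0.145,"dz":0.111,"turn":0,"claw":1},{"dx":0,"dy":-0.169,"dz":0.07,"turn":0,"claw":1},{"dx":0,"dy":-0.181,"dz":0.024,"turn":0,"claw":1},{"dx":0,"dy":-0.181,"dz":-0.024,"turn":0,"claw":1},{"dx":0,"dy":-0.169,"dz":-0.07,"turn":0,"claw":1},{"dx":0,"dy":0,"dz":0,"turn":0,"claw":1}]'
python3 - <<'E'
from h import *
togo((.4435,.1655,.1138),.124+np.pi/2)
c=cam("side"); crop(c,(200,130,360,240),4.8,"s23")
c=cam("top"); crop(c,(225,140,275,190),12,"t23")
E
```

```text
time_s: 24.08
tcp_pos: [0.446, 0.1482, 0.0491]
tool_rot: [0.001, -0.061, 0.998, 0.001]
force: [0.6, 3.6, 8.3]
finger_gap: 0.18
t 24.07 tcp [0.446  0.1482 0.0491] toolx [-0.993 -0.121 -0.001] tooly [-0.121  0.993  0.001] yaw_y 1.692 j6 -1.63 gap 0.180 F [0.6 3.6 8.3]
need (units 50mm) [ 0.006  0.351 -1.295]
turn (10deg, tool z down => negated) -0.01511386150078663
```

View pics/s23.png

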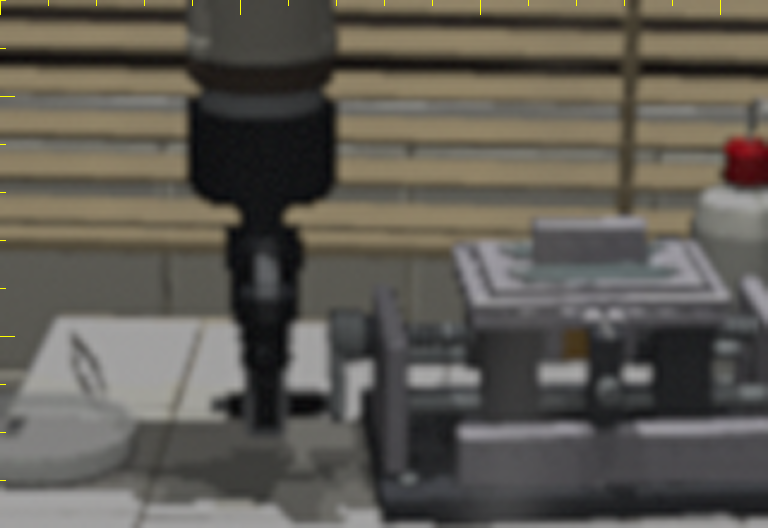

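View pics/t23.png

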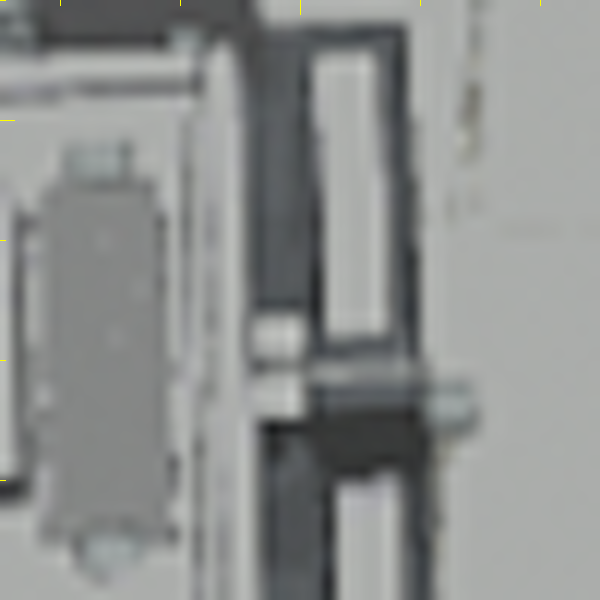

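```bash
python3 -m inch '[{"dx":0,"dy":-0.145,"dz":-0.111,"turn":0,"claw":1},{"dx":0,"dy":-0.111,"dz":-0.145,"turn":0,"claw":1},{"dx":0,"dy":-0.07,"dz":-0.169,"turn":0,"claw":1},{"dx":0,"dy":-0.024,"dz":-0.181,"turn":0,"claw":1},{"dx":0,"dy":0.024,"dz":-0.181,"turn":0,"claw":1},{"dx":0,"dy":0.07,"dz":-0.169,"turn":0,"claw":1},{"dx":0,"dy":0.111,"dz":-0.145,"turn":0,"claw":1},{"dx":0,"dy":0,"dz":0,"turn":0,"claw":1}]'
python3 - <<'E'
from h import *
togo((.4435,.1655,.1138),.124+np.pi/2)
c=cam("side"); crop(c,(200,130,360,240),4.8,"s24")
c=cam("top"); crop(c,(225,140,275,190),12,"t24")
E
```

```text
time_s: 25.18
tcp_pos: [0.4467, 0.1404, 0.1034]
tool_rot: [0.001, -0.061, 0.998, -0.0]
force: [4.6, -1.3, 3.5]
finger_gap: 0.173
t 25.18 tcp [0.4467 0.1404 0.1034] toolx [-0.993 -0.122 -0.001] tooly [-0.122  0.993 -0.001] yaw_y 1.693 j6 -1.65 gap 0.173 F [ 4.6 -1.3  3.5]
need (units 50mm) [ 0.003  0.506 -0.208]
turn (10deg, tool z down => negated) -0.00928745744104373
```

View pics/s24.png

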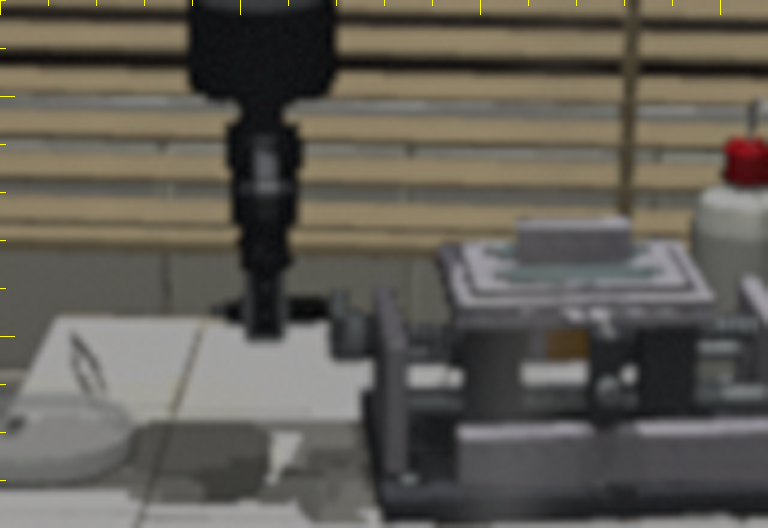

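View pics/t24.png

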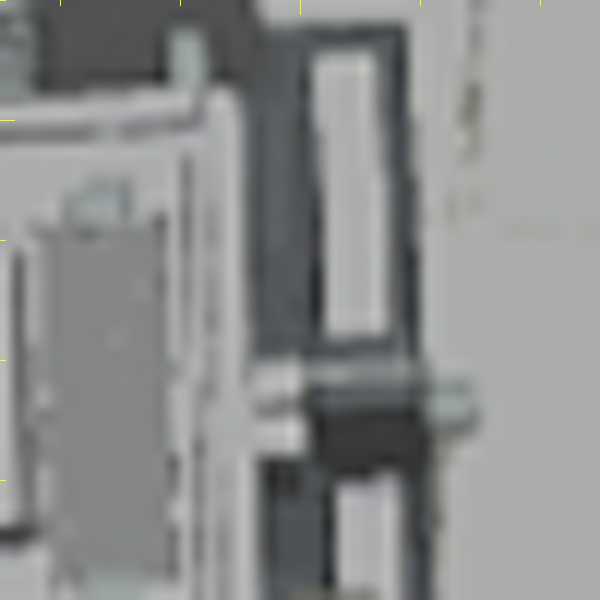

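```bash
python3 -m inch '[{"dx":0,"dy":0.145,"dz":-0.111,"turn":0,"claw":1},{"dx":0,"dy":0,"dz":0,"turn":0,"claw":1},{"dx":0,"dy":0,"dz":0,"turn":0,"claw":1}]'
python3 - <<'E'
from h import *
togo((.4435,.1655,.1138),.124+np.pi/2)
c=cam("side"); crop(c,(285,180,365,230),9,"s25"); print(-c["R"].T@c["t"])
c=cam("top"); crop(c,(235,155,270,185),20,"t25"); print(-c["R"].T@c["t"])
E
```

```text
time_s: 25.65
tcp_pos: [0.4459, 0.1475, 0.1092]
tool_rot: [0.001, -0.061, 0.998, -0.001]
force: [4.2, -2.9, 3.6]
finger_gap: 0.177
t 25.65 tcp [0.4459 0.1475 0.1092] toolx [-0.993 -0.122 -0.001] tooly [-0.122  0.993 -0.001] yaw_y 1.693 j6 -1.63 gap 0.177 F [ 4.2 -2.9  3.6]
need (units 50mm) [ 0.003  0.364 -0.092]
turn (10deg, tool z down => negated) -0.009746982004982915
[ 0.55813429 -1.11281836  0.53140232]
[0.27076231 0.02606142 1.20728026]
```

View pics/s25.png

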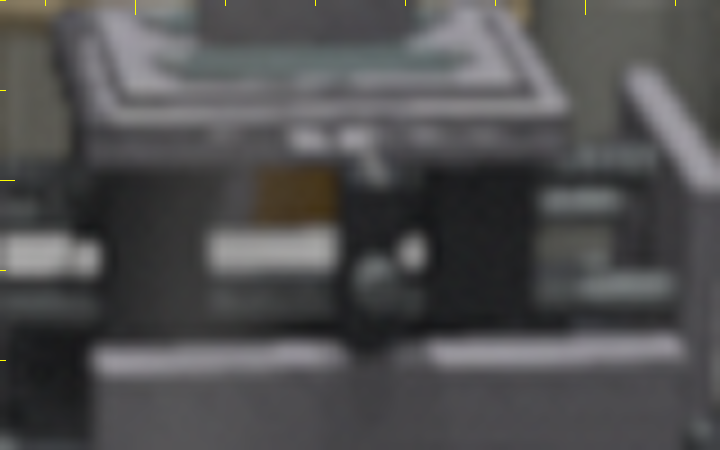

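View pics/t25.png

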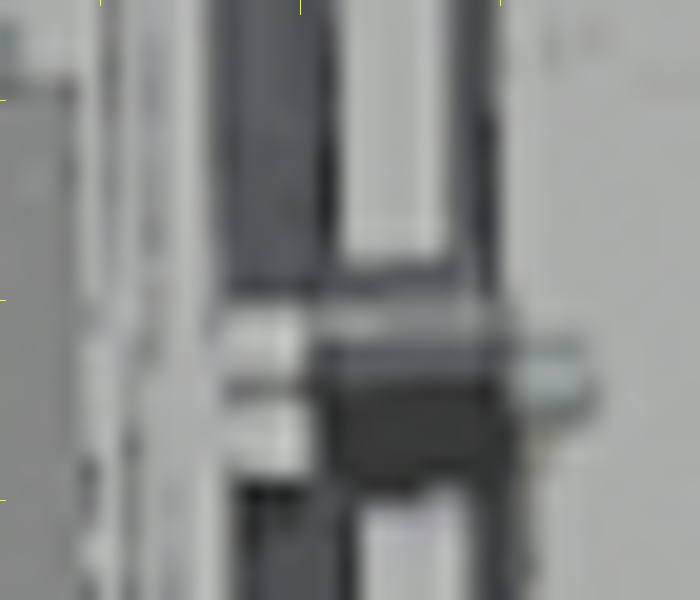

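```bash
python3 - <<'E'
from h import *
t=cam("top"); s=cam("side")
x=np.array([np.cos(.123),np.sin(.123),0]);
p=tri(t,(235+265/20,155+387/20),s,(285+333/9,180+140/9)); m=tri(t,(235+400/20,155+322/20),s,(285+375/9,180+165/9))
print(p,m,(p[0]-m[0])@x)
for z in (.085,.09,.095,.1,.105): 
    a=onz(t,(248.25,174.35),z);b=onz(t,(255,171.1),z); print(z,(a-b)@x, proj(s,a),proj(s,b))
crop(s,(310,185,345,215),20,"s26")
E
```

```text
(array([0.60948844, 0.13065187, 0.10289168]), np.float64(0.0038495854820406366)) (array([0.61966724, 0.11540525, 0.10120872]), np.float64(0.004933339938678215)) -0.008231281859676153
0.085 -0.0072358404669509106 [322.38087554 202.58610554] [326.44267822 204.88041845]
0.09 -0.007203603240928835 [321.82904702 200.69357791] [325.87302555 202.95985875]
0.095 -0.007171366014906764 [321.2753943  198.79479408] [325.30152644 201.0330739 ]
0.1 -0.007139128788884692 [320.71990832 196.88972297] [324.72817192 199.10003358]
0.105 -0.0071068915628627275 [320.16257996 194.97833332] [324.15295292 197.16070728]
```

View pics/s26.png

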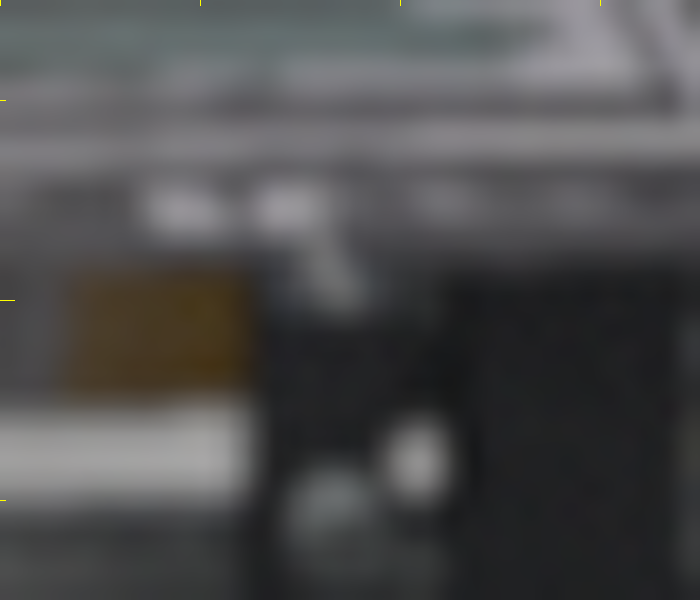

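```bash
python3 -m inch '[{"dx":0,"dy":-0.145,"dz":0.111,"turn":0,"claw":1},{"dx":0,"dy":-0.111,"dz":0.145,"turn":0,"claw":1},{"dx":0,"dy":-0.07,"dz":0.169,"turn":0,"claw":1},{"dx":0,"dy":-0.024,"dz":0.181,"turn":0,"claw":1},{"dx":0,"dy":0.024,"dz":0.181,"turn":0,"claw":1},{"dx":0,"dy":0.07,"dz":0.169,"turn":0,"claw":1},{"dx":0,"dy":0.111,"dz":0.145,"turn":0,"claw":1},{"dx":0,"dy":0.145,"dz":0.111,"turn":0,"claw":1},{"dx":0,"dy":0,"dz":0,"turn":0,"claw":1},{"dx":0,"dy":0,"dz":0,"turn":0,"claw":1}]'
python3 - <<'E'
from h import *
togo((.4435,.1655,.1138),.124+np.pi/2)
c=cam("side"); crop(c,(310,185,345,215),20,"s27")
c=cam("top"); crop(c,(235,155,270,185),20,"t27")
E
```

```text
time_s: 27.1
tcp_pos: [0.4457, 0.1494, 0.0485]
tool_rot: [0.001, -0.061, 0.998, 0.001]
force: [4.0, 6.2, 5.0]
finger_gap: 0.175
t 27.10 tcp [0.4457 0.1494 0.0485] toolx [-0.993 -0.122 -0.001] tooly [-0.122  0.993  0.002] yaw_y 1.693 j6 -1.63 gap 0.175 F [4.  6.2 5. ]
need (units 50mm) [ 0.003  0.329 -1.304]
turn (10deg, tool z down => negated) -0.012049921463953549
```

View pics/s27.png

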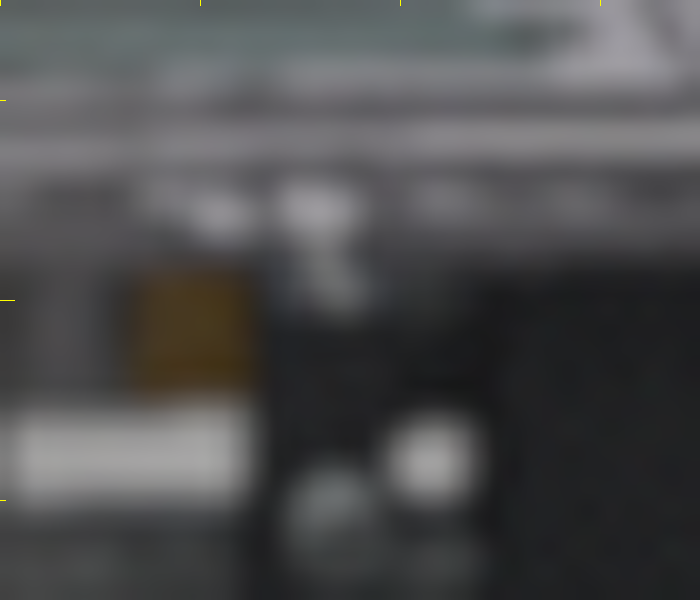

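View pics/t27.png

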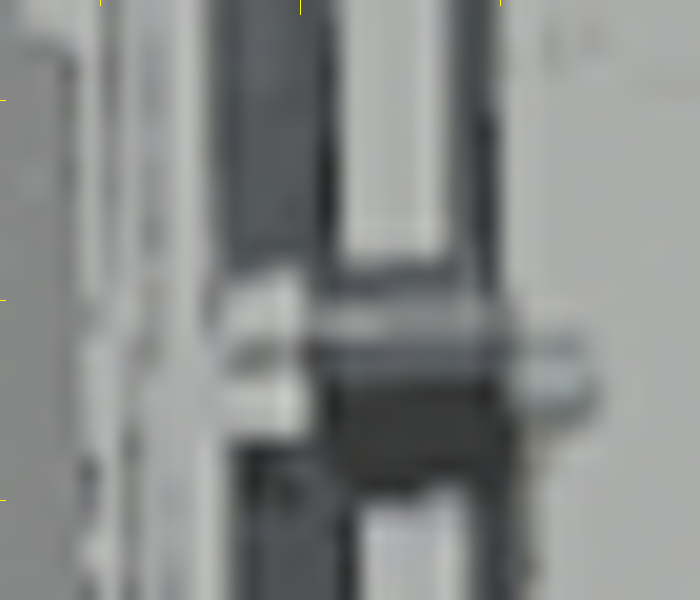

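```bash
cat > pm.py <<'E'
from h import *
def meas(show=True):
    t=cam("top"); g=cv2.cvtColor(t["img"],cv2.COLOR_BGR2GRAY).astype(np.float32)
    yaw=.123; x=np.array([np.cos(yaw),np.sin(yaw),0]); y=np.array([-x[1],x[0],0])
    P0=onz(t,(255,171.1),.1)   # mark ref
    S=np.arange(-.02,.02,.00025)
    out=[]
    for lo,hi in ((.011,.018),(-.008,.004)):
        prof=np.zeros(len(S))
        L=np.linspace(lo,hi,25)
        for l in L:
            uv=np.array([proj(t,P0+x*s+y*l) for s in S],np.float32)
            prof+=cv2.remap(g,uv[None,:,0],uv[None,:,1],cv2.INTER_LINEAR)[0]/len(L)
        out.append(prof)
    return S,out,t,P0,x,y
S,o,t,P0,x,y=meas()
for s,a,b in zip(S[::4],o[0][::4],o[1][::4]): print("%.1f  %.0f  %.0f"%(s*1e3,a,b))
E
python3 pm.py
```

```text
-20.0  71  81
-19.0  68  68
-18.0  69  59
-17.0  71  54
-16.0  72  55
-15.0  70  57
-14.0  69  58
-13.0  89  58
-12.0  116  58
-11.0  137  58
-10.0  147  57
-9.0  156  57
-8.0  158  57
-7.0  157  62
-6.0  153  74
-5.0  141  86
-4.0  129  91
-3.0  122  95
-2.0  116  101
-1.0  120  113
0.0  138  125
1.0  155  129
2.0  161  130
3.0  165  126
4.0  165  114
5.0  159  102
6.0  153  98
7.0  139  97
8.0  124  102
9.0  109  120
10.0  96  138
11.0  83  146
12.0  82  152
13.0  82  157
14.0  83  155
15.0  83  154
16.0  83  154
17.0  84  154
18.0  85  154
19.0  86  155
```

```bash
python3 -m inch '[{"dx":0,"dy":0,"dz":0,"turn":0,"claw":0.5},{"dx":0,"dy":0,"dz":0,"turn":0,"claw":0.2},{"dx":0,"dy":0,"dz":0,"turn":0,"claw":0},{"dx":0,"dy":0,"dz":-0.4,"turn":0,"claw":0},{"dx":0,"dy":0,"dz":-0.8,"turn":0,"claw":0},{"dx":0,"dy":0,"dz":-0.8,"turn":0,"claw":0},{"dx":0,"dy":0,"dz":-0.8,"turn":0,"claw":0},{"dx":0,"dy":0,"dz":-0.4,"turn":0,"claw":0}]'
python3 -m inch '[{"dx":-0.5,"dy":0,"dz":0,"turn":0,"claw":0},{"dx":-0.7,"dy":0,"dz":0,"turn":0,"claw":0},{"dx":-0.7,"dy":0,"dz":0,"turn":0,"claw":0},{"dx":-0.7,"dy":0,"dz":0,"turn":0,"claw":0},{"dx":-0.5,"dy":0,"dz":0,"turn":0,"claw":0},{"dx":-0.2,"dy":0,"dz":0,"turn":0,"claw":0},{"dx":0,"dy":0,"dz":0,"turn":0,"claw":0}]'
python3 - <<'E'
from h import *
togo((.4435,.1655,.1138),.124+np.pi/2)
c=cam("wrist"); cv2.imwrite("pics/w28.png",c["img"]); np.save("w28.npy",c,allow_pickle=True)
c=cam("side"); crop(c,(200,130,360,240),4.8,"s28")
E
```

```text
time_s: 28.25
tcp_pos: [0.4458, 0.1481, 0.2106]
tool_rot: [0.001, -0.061, 0.998, -0.0]
force: [-0.3, -0.2, -0.2]
finger_gap: 0.501
time_s: 29.12
tcp_pos: [0.6087, 0.1682, 0.2079]
tool_rot: [-0.001, -0.061, 0.998, -0.0]
force: [-0.2, 0.5, 0.6]
finger_gap: 0.505
t 29.12 tcp [0.6087 0.1682 0.2079] toolx [-0.993 -0.122  0.001] tooly [-0.122  0.993  0.   ] yaw_y 1.693 j6 -1.61 gap 0.505 F [-0.2  0.5  0.6]
need (units 50mm) [3.282 0.349 1.887]
turn (10deg, tool z down => negated) -0.009212166935471411
```

View pics/w28.png

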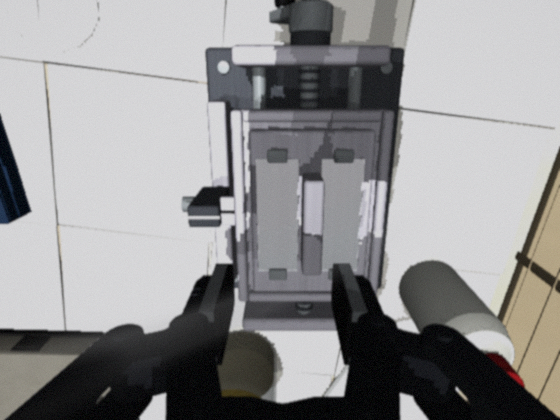

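View pics/s28.png

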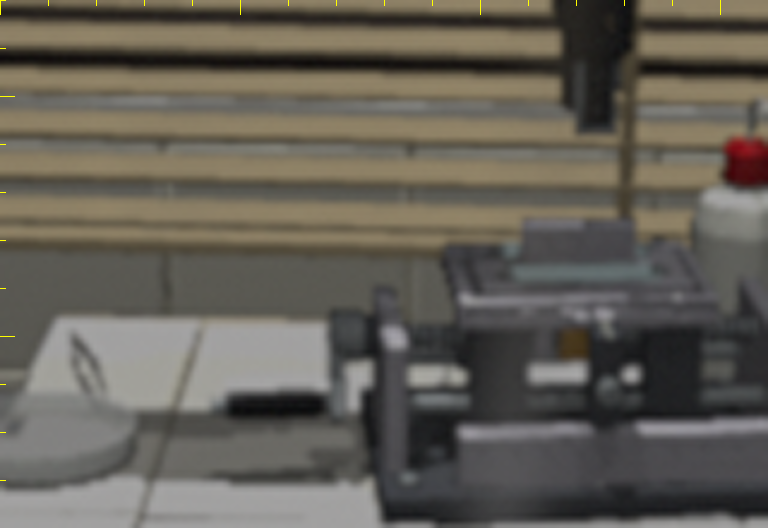

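```bash
python3 - <<'E'
from h import *
c=np.load("w28.npy",allow_pickle=True).item(); crop(c,(175,170,255,240),9,"w29"); print(-c["R"].T@c["t"],onz(c,(225,205),.1))
E
```

```text
[0.52642639 0.15718312 0.33304074] [0.61006942 0.12885508 0.1       ]
```

View pics/w29.png

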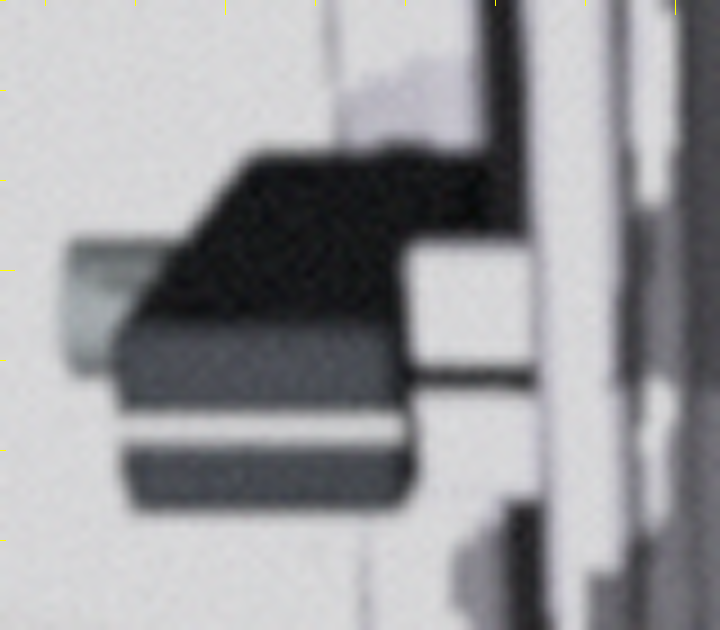

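```bash
cat > wm.py <<'E'
from h import *
def wm(c,p,m,ps=.123):
    x=np.array([np.cos(ps),np.sin(ps),0])
    for zp,zm in ((.1,.1),(.103,.103),(.103,.101),(.101,.103)):
        a=onz(c,p,zp);b=onz(c,m,zm); print(zp,zm,"pointer-mark mm %.2f"%((a-b)@x*1e3))
E
python3 - <<'E'
from wm import *
c=np.load("w28.npy",allow_pickle=True).item()
W=lambda p:(175+p[0]/9,170+p[1]/9)
wm(c,W((475,377)),W((262,428)))
# mark line direction check
a=onz(c,W((125,428)),.1);b=onz(c,W((405,428)),.1); print(np.arctan2(*(b-a)[[1,0]])-np.pi/2)
E
```

```text
0.1 0.1 pointer-mark mm -4.07
0.103 0.103 pointer-mark mm -4.02
0.103 0.101 pointer-mark mm -4.78
0.101 0.103 pointer-mark mm -3.30
0.12202671943103516
```

```bash
python3 -m inch '[{"dx":-0.5,"dy":0.1,"dz":0,"turn":0,"claw":0},{"dx":-0.6,"dy":0.2,"dz":0,"turn":0,"claw":0},{"dx":-0.5,"dy":0.1,"dz":0,"turn":0,"claw":0},{"dx":0,"dy":0,"dz":0,"turn":0,"claw":0},{"dx":0,"dy":0,"dz":0,"turn":0,"claw":0}]'
python3 - <<'E'
from h import *
togo((.4435,.1655,.1138),.124+np.pi/2)
c=cam("wrist"); np.save("w30.npy",c,allow_pickle=True); cv2.imwrite("pics/w30.png",c["img"])
u=proj(c,(.611,.13,.1)); print(u); a,b=int(u[0]),int(u[1])
crop(c,(max(0,a-50),max(0,b-35),a+40,b+35),8,"w30c"); print(max(0,a-50),b-35,-c["R"].T@c["t"])
E
```

```text
time_s: 29.85
tcp_pos: [0.6849, 0.1978, 0.2085]
tool_rot: [-0.001, -0.061, 0.998, -0.0]
force: [0.6, -0.5, -0.8]
finger_gap: 0.498
t 29.85 tcp [0.6849 0.1978 0.2085] toolx [-0.992 -0.122  0.001] tooly [-0.122  0.992 -0.   ] yaw_y 1.693 j6 -1.58 gap 0.498 F [ 0.6 -0.5 -0.8]
need (units 50mm) [ 4.869 -0.051  1.899]
turn (10deg, tool z down => negated) -0.00802660616814165
[187.09225415  81.84167979]
137 46 [0.60267052 0.1867459  0.33356764]
```

View pics/w30c.png

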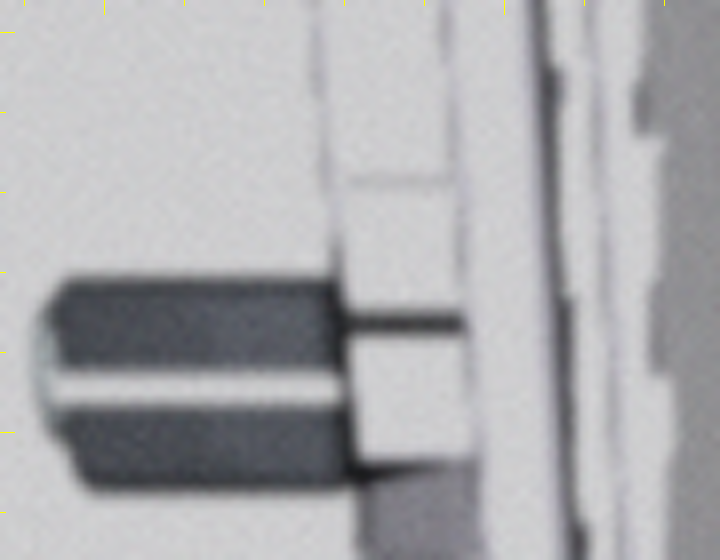

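```bash
python3 - <<'E'
from wm import *
c=np.load("w30.npy",allow_pickle=True).item()
W=lambda p:(137+p[0]/8,46+p[1]/8)
wm(c,W((405,323)),W((200,388)))
print(c["img"].shape)
togo((.4457,.1485,.2),.124+np.pi/2)
E
```

```text
0.1 0.1 pointer-mark mm -4.71
0.103 0.103 pointer-mark mm -4.65
0.103 0.101 pointer-mark mm -4.72
0.101 0.103 pointer-mark mm -4.61
(420, 560, 3)
t 29.90 tcp [0.6849 0.1978 0.2086] toolx [-0.993 -0.122  0.001] tooly [-0.122  0.993 -0.   ] yaw_y 1.693 j6 -1.58 gap 0.501 F [ 0.6 -0.1  0.4]
need (units 50mm) [ 4.869 -0.393  0.176]
turn (10deg, tool z down => negated) -0.008535405387588147
```

```bash
python3 -m inch '[{"dx":0.4,"dy":-0.03,"dz":0,"turn":0,"claw":0},{"dx":0.7,"dy":-0.06,"dz":0,"turn":0,"claw":0},{"dx":0.7,"dy":-0.06,"dz":0,"turn":0,"claw":0},{"dx":0.7,"dy":-0.06,"dz":0,"turn":0,"claw":0},{"dx":0.7,"dy":-0.06,"dz":0,"turn":0,"claw":0},{"dx":0.7,"dy":-0.06,"dz":0,"turn":0,"claw":0},{"dx":0.6,"dy":-0.05,"dz":0,"turn":0,"claw":0},{"dx":0.37,"dy":-0.01,"dz":0,"turn":0,"claw":0},{"dx":0,"dy":0,"dz":0,"turn":0,"claw":0}]'
python3 - <<'E'
from h import *
togo((.4457,.1485,.0495),.124+np.pi/2)
c=cam("wrist"); crop(c,(150,30,400,230),3,"w31")
E
```

```text
time_s: 31.02
tcp_pos: [0.4453, 0.1487, 0.2086]
tool_rot: [0.0, -0.061, 0.998, -0.0]
force: [0.2, -0.3, 0.8]
finger_gap: 0.499
t 31.02 tcp [0.4453 0.1487 0.2086] toolx [-0.993 -0.122 -0.   ] tooly [-0.122  0.993 -0.   ] yaw_y 1.693 j6 -1.63 gap 0.499 F [ 0.2 -0.3  0.8]
need (units 50mm) [-0.005 -0.005  3.181]
turn (10deg, tool z down => negated) -0.009229404139846261
```

View pics/w31.png

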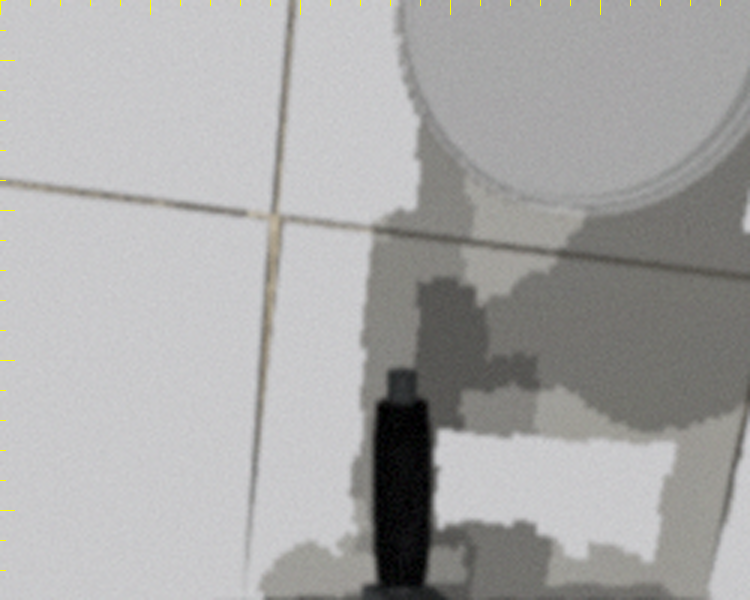

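```bash
python3 -m inch '[{"dx":0,"dy":0,"dz":0.5,"turn":0,"claw":0},{"dx":0,"dy":0,"dz":0.8,"turn":0,"claw":0},{"dx":0,"dy":0,"dz":0.8,"turn":0,"claw":0},{"dx":0,"dy":0,"dz":0.6,"turn":0,"claw":0},{"dx":0,"dy":0,"dz":0.4,"turn":0,"claw":0.2},{"dx":0,"dy":0,"dz":0.1,"turn":0,"claw":0.4},{"dx":0,"dy":0,"dz":0,"turn":0,"claw":1},{"dx":0,"dy":0,"dz":0,"turn":0,"claw":1},{"dx":0,"dy":0,"dz":0,"turn":0,"claw":1}]' 25
python3 - <<'E'
from h import *
togo((.4457,.1485,.0495),.124+np.pi/2)
E
```

```text
time_s: 32.2
tcp_pos: [0.4466, 0.1488, 0.0486]
tool_rot: [-0.0, -0.061, 0.998, -0.0]
force: [-0.5, -0.2, -6.8]
finger_gap: 0.173
t 32.20 tcp [0.4466 0.1488 0.0486] toolx [-0.993 -0.122  0.   ] tooly [-0.122  0.993 -0.   ] yaw_y 1.693 j6 -1.63 gap 0.173 F [-0.5 -0.2 -6.8]
need (units 50mm) [ 0.018 -0.004 -0.019]
turn (10deg, tool z down => negated) -0.008773079569384324
```

Gripped; wind clockwise about 50° first, in smaller steps, then look.

```bash
python3 -m inch '[{"dx":0,"dy":0.169,"dz":0.07,"turn":0,"claw":1},{"dx":0,"dy":0.181,"dz":0.024,"turn":0,"claw":1},{"dx":0,"dy":0.181,"dz":-0.024,"turn":0,"claw":1},{"dx":0,"dy":0.09,"dz":-0.03,"turn":0,"claw":1},{"dx":0,"dy":0,"dz":0,"turn":0,"claw":1},{"dx":0,"dy":0,"dz":0,"turn":0,"claw":1}]'
python3 - <<'E'
from h import *
togo((.4457,.1485,.0495),.124+np.pi/2)
E
python3 pm.py | awk '$1>-5&&$1<6'
```

```text
time_s: 32.95
tcp_pos: [0.4429, 0.1803, 0.0469]
tool_rot: [0.0, -0.061, 0.998, 0.001]
force: [-4.3, 0.6, 2.7]
finger_gap: 0.174
t 32.95 tcp [0.4429 0.1803 0.0469] toolx [-0.993 -0.122 -0.   ] tooly [-0.122  0.993  0.001] yaw_y 1.693 j6 -1.56 gap 0.174 F [-4.3  0.6  2.7]
need (units 50mm) [ 0.021 -0.638 -0.053]
turn (10deg, tool z down => negated) -0.009496568913912425
-4.0  158  91
-3.0  159  94
-2.0  159  101
-1.0  155  113
0.0  141  125
1.0  126  129
2.0  127  130
3.0  133  127
4.0  140  115
5.0  151  103
```

```bash
python3 -m inch '[{"dx":0,"dy":0,"dz":0,"turn":0,"claw":0.5},{"dx":0,"dy":0,"dz":0,"turn":0,"claw":0.2},{"dx":0,"dy":0,"dz":0,"turn":0,"claw":0},{"dx":0,"dy":0,"dz":-0.4,"turn":0,"claw":0},{"dx":0,"dy":0,"dz":-0.8,"turn":0,"claw":0},{"dx":0,"dy":0,"dz":-0.8,"turn":0,"claw":0},{"dx":0,"dy":0,"dz":-0.8,"turn":0,"claw":0},{"dx":0,"dy":0,"dz":-0.4,"turn":0,"claw":0}]'
python3 -m inch '[{"dx":-0.5,"dy":0,"dz":0,"turn":0,"claw":0},{"dx":-0.7,"dy":0,"dz":0,"turn":0,"claw":0},{"dx":-0.8,"dy":0,"dz":0,"turn":0,"claw":0},{"dx":-0.8,"dy":0,"dz":0,"turn":0,"claw":0},{"dx":-0.8,"dy":0,"dz":0,"turn":0,"claw":0},{"dx":-0.7,"dy":0,"dz":0,"turn":0,"claw":0},{"dx":-0.5,"dy":0,"dz":0,"turn":0,"claw":0},{"dx":-0.1,"dy":0,"dz":0,"turn":0,"claw":0},{"dx":0,"dy":0,"dz":0,"turn":0,"claw":0},{"dx":0,"dy":0,"dz":0,"turn":0,"claw":0}]'
python3 - <<'E'
from h import *
togo((.4435,.1810,.1138),.124+np.pi/2)
c=cam("wrist"); np.save("w32.npy",c,allow_pickle=True); cv2.imwrite("pics/w32.png",c["img"])
u=proj(c,(.611,.13,.1)); print(u); a,b=int(u[0]),int(u[1])
crop(c,(a-50,b-35,a+40,b+35),8,"w32c"); print(a-50,b-35,-c["R"].T@c["t"])
E
```

```text
time_s: 34.0
tcp_pos: [0.4442, 0.1798, 0.2093]
tool_rot: [0.002, -0.061, 0.998, 0.0]
force: [0.9, 0.5, -0.0]
finger_gap: 0.505
time_s: 35.25
tcp_pos: [0.6853, 0.2097, 0.2066]
tool_rot: [-0.0, -0.061, 0.998, -0.0]
force: [-0.5, 0.2, 0.1]
finger_gap: 0.5
t 35.25 tcp [0.6853 0.2097 0.2066] toolx [-0.992 -0.122  0.   ] tooly [-0.122  0.992  0.   ] yaw_y 1.693 j6 -1.56 gap 0.500 F [-0.5  0.2  0.1]
need (units 50mm) [4.87  0.023 1.858]
turn (10deg, tool z down => negated) -0.0075740411168555245
[166.34795285  78.46157596]
116 43 [0.60298767 0.19858963 0.33166217]
```

View pics/w32.png

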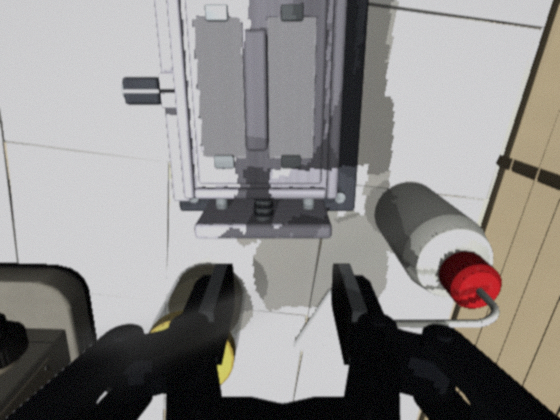

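View pics/w32c.png

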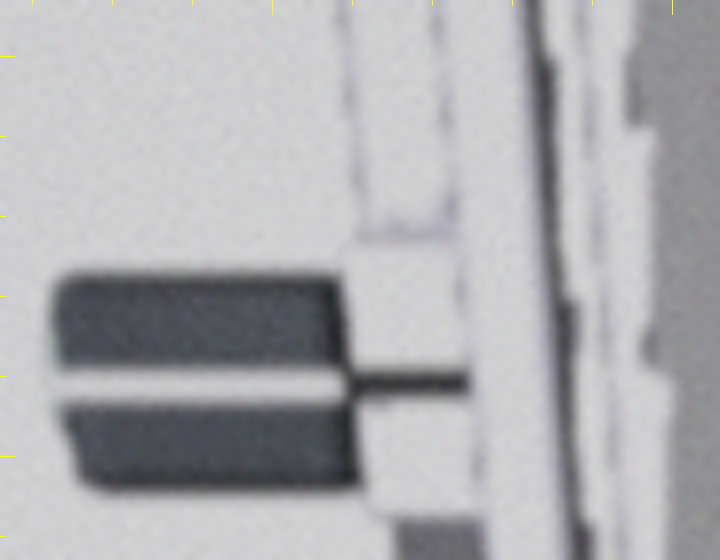

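```bash
python3 - <<'E'
from wm import *
c=np.load("w32.npy",allow_pickle=True).item()
W=lambda p:(116+p[0]/8,43+p[1]/8)
wm(c,W((412,383)),W((205,385.5)))
s=cam("side"); crop(s,(230,160,370,235),5.5,"s33")
E
```

```text
0.1 0.1 pointer-mark mm -0.17
0.103 0.103 pointer-mark mm -0.17
0.103 0.101 pointer-mark mm -0.23
0.101 0.103 pointer-mark mm -0.11
```

View pics/s33.png

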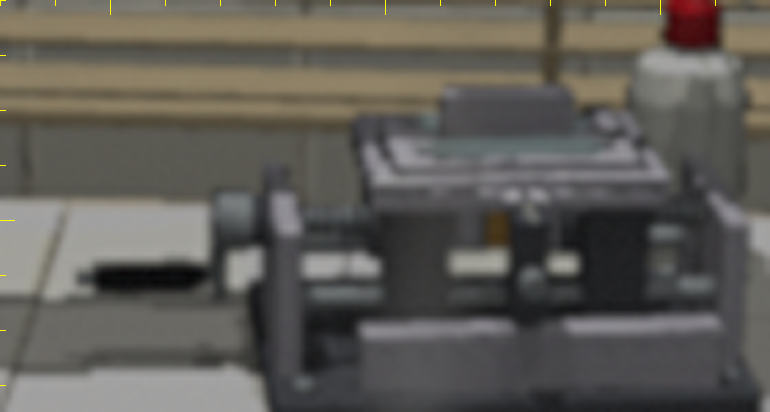

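```bash
python3 -c "
from station import job_done
print(job_done())"
```

```text
the job is handed in; nothing more can be done
None
```

The job is finished and handed in at about 35 s of the 72 s allowed; the hand-in gave no verdict.

- **Laying down:** I lifted the carrier out of the rack by its upper edge and stood it on the worktop. I let it lean on one finger and lowered it flat, rail up.
- **Loading:** I took it by the rail and set it down in the tray, and the camera shows it lying inside the rim.
- **Overrun:** I wound the crank about 330° anticlockwise. The fixed cameras put the pointer 7 to 8 mm past the mark towards the robot. A later close view suggests they under-read that slightly.
- **Return:** I then wound about 175° clockwise to bring the pointer back from that side. I let go of the crank once on the way to measure from overhead with the wrist camera.

**Last checks:**
- From overhead, the pointer is 0.2 mm short of the mark, still on the robot's side. The gripper was clear of everything when I handed in.
- The bottles, dish and index block look unmoved in the pictures, but I did not measure them.
- I did not measure the nut's lead over the pointer. It follows from the tray having moved by pushing right up to the release.

**Disagreement:** before the last wind, the cameras gave different readings of how far the pointer still had to go. The top camera said 3.6 mm, the side camera about 6 mm and the wrist camera straight above 4.7 mm. I relied on the wrist camera because it has almost no parallax.

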